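Strip a seized facing jig

TASK

The two T-handled dowels that lock the sliding jaw of the facing jig have seized: work each one out by twisting it back and forth while easing it upwards, without tipping or lifting the jig off the bench, and lay both down inside the round metal dish. Then slide the jaw back fully against its end stop, and take the brass castings it was holding out of the jig and stand them flat, stubs up, on the floor of the square wooden tray; leave the jaw open and the square steel block on the bench where it lies.

Things in the scene. Friction and masses are not known exactly. Their poses are not given: they have to be found in the camera images.
- jig: loose steel facing jig, 137 (x) x 160 (y) mm, about 6 kg, on rubber feet, held down only by its weight: a straight pull of about 40 N on a dowel tips it. Origin: centre of its underside; x = the way the jaw opens, from the castings (x -40) to the end stop (x +60 to +68); base top at z 30, fixed rail behind the castings (-x edge) and end stop 42 mm high, jaw between them 46 mm high
- clamp_jaw (a joint): the jig's sliding jaw, a steel plate 61 x 146 mm, top 46 mm above the bench: 0 = closed, its lip over the castings' edges by 6 mm so that they cannot be lifted; 0.024 m = fully open against the end stop, castings clear. Slides along the jig's +x with about 3 N and stays where it is left; the dowels lock it at 0
- jaw_knob (a point): middle of the upright turned knob on the jaw, between the dowels: 18 mm across, from 46 to 74 mm above the bench (this point: 66 mm). Moves with the jaw
- dowel1: steel dowel with T-handle, 80 g. Origin: centre of the crossbar (10 mm thick, 40 mm long, along own x); own z = dowel axis, from tip to handle. Neck 12 mm thick, collar 18 mm across 21 to 26 mm below the crossbar centre, then 10 mm shank. At the start upright through jaw and base at jig (8, +52) mm, crossbar centre 72 mm above the bench, any yaw, seized in the base
- dowel1_tip (a point): tip of dowel1, 64 mm below the crossbar's centre. How it frees: turning takes 0.2 to 0.4 N m; only while it turns, either way, can it be drawn up, some 0.7 mm per radian turned under a pull of 20 to 25 N; after 8 to 11 mm it is free of the seized bore, after 40 mm clear of the jaw
- bore1 (a point): point in the jig where the tip of dowel1 sits at the start, 8 mm above the bench
- dowel2: steel dowel with T-handle, 80 g. Origin: centre of the crossbar (10 mm thick, 40 mm long, along own x); own z = dowel axis, from tip to handle. Neck 12 mm thick, collar 18 mm across 21 to 26 mm below the crossbar centre, then 10 mm shank. At the start upright through jaw and base at jig (8, -52) mm, crossbar centre 72 mm above the bench, any yaw, seized in the base
- dowel2_tip (a point): tip of dowel2, 64 mm below the crossbar's centre. How it frees: turning takes 0.2 to 0.4 N m; only while it turns, either way, can it be drawn up, some 0.7 mm per radian turned under a pull of 20 to 25 N; after 8 to 11 mm it is free of the seized bore, after 40 mm clear of the jaw
- bore2 (a point): point in the jig where the tip of dowel2 sits at the start, 8 mm above the bench
- casting1: brass casting, 60 g: disc 30 mm across, 8 mm thick, with a sprue stub 12 mm thick standing on its middle, 34 mm high in all; origin: centre of the disc's underside, z up through the stub. At the start on the jig's base, 30 mm above the bench, one of a row of two to four along the jig's y, 38 mm apart, at jig x -40 mm
- casting2: brass casting, 60 g: disc 30 mm across, 8 mm thick, with a sprue stub 12 mm thick standing on its middle, 34 mm high in all; origin: centre of the disc's underside, z up through the stub. At the start on the jig's base, 30 mm above the bench, one of a row of two to four along the jig's y, 38 mm apart, at jig x -40 mm
- casting3: brass casting, 60 g: disc 30 mm across, 8 mm thick, with a sprue stub 12 mm thick standing on its middle, 34 mm high in all; origin: centre of the disc's underside, z up through the stub. At the start on the jig's base, 30 mm above the bench, one of a row of two to four along the jig's y, 38 mm apart, at jig x -40 mm
- casting4: brass casting, 60 g: disc 30 mm across, 8 mm thick, with a sprue stub 12 mm thick standing on its middle, 34 mm high in all; origin: centre of the disc's underside, z up through the stub. At the start on the jig's base, 30 mm above the bench, one of a row of two to four along the jig's y, 38 mm apart, at jig x -40 mm
- dish: round metal parts dish, 140 mm across the rim, 124 mm across its foot, 23 mm high, inner floor 4 mm up; origin at the centre of its underside
- tray: square wooden tray, 116 x 116 mm outside, 106 x 106 mm inside, walls 18 mm high, floor 5 mm thick; origin at the centre of its underside, x and y along its sides
- block: bystander: square steel bench block, 65 x 65 x 21 mm, lying on the bench to the right of the jig

How it is judged:
By the outcome, as a careful person would: the job done as asked, in the order asked, and still so for the second after the job is handed in, with the robot touching nothing.
Of casting1, casting2, casting3, casting4 only 2 to 4 are there at a start; the rules pass over those that are not, and their reading is None.
At some moment in a run one of dish, tray may be knocked a few centimetres aside while the robot is not near it.
Once in a run the grip may slacken for a moment while it holds something.
It also fails if it takes over 210 s, if anything falls off the work surface, if the arm or the gripper's body presses on something with over 40 N, if the wrist force passes 120 N, or if a joint passes its speed limit or range.

ROBOT

A 6-joint arm with a two-finger parallel gripper is mounted at the origin on a cart in front of the work surface, level with it; the furniture and walls round the work are solid. World frame = base frame: x ahead of the robot, y to its left, z up, the work surface at z = 0. Lengths are in m, angles in rad, forces in N, time in s.
With the tool pointing down it reaches from about 0.375 to 0.975 m from the base axis. Payload 3.8 kg.
Tool frame: the origin (TCP) lies midway between the tips of the shut fingers; the grasp point (between the pads) lies 19 mm behind it; z points along the fingers, y is the line along which they close (so a half turn about z gives the same grasp; the last joint's range is limited). The gripper opens to 85 mm and grips with 20 to 120 N. Pads are 22 mm wide; open, the fingers measure 114 mm over their backs; the gripper's body (76 mm by 85 mm) begins 54 mm behind the grasp point. The pads swing forward as they close: fully open they stand 13 mm farther back than shut.
Start: joints at [1.085, 0.264, 1.604, -0, 1.274, -0.037], TCP at [0.293, 0.608, 0.231] pointing down, gripper open.
Joint ranges: [-2.63, 2.63], [-0.94, 2.18], [0.31, 2.57], [-1.31, 4.45], [0, 2.66], [-2.55, 2.55]. Speed limits (rad/s): [2.57, 2.57, 3.14, 3.14, 3.14, 3.14].

INTERFACE

Orientations are given as a rotation vector (axis times angle).
In Python, from workcell import read_state, vision, ticket gives the robot as it stands. The module is installed in compiled form; this text tells all that it offers.
- The arm moves only by the tool jog_arm, never from a script. Its arguments are lists of equal length, an entry for each row: "turn": the turn, a rotation vector about the tool's x, y, z in rad, a list of three; "delta_pos": the shift along the tool's x, y, z in m, a list of three; "gripper": the finger opening in m, from 0 to 0.0854. In form: {"turn": [[rx, ry, rz], ...], "delta_pos": [[dx, dy, dz], ...], "gripper": [gripper, ...]}. A call has 1 to 20 rows; each row shifts and turns the commanded pose from where the row before left it, along the tool's axes as they then stand; what a row does not reach is not made up. A row lasts 1/12 s, in which the tool goes at most 41.7 mm and 7.16 degrees, less where a joint would pass 70% of its speed; a pose out of reach is approached as far as the arm can. A call with a gripper value outside its range is refused whole. The fingers move at their own pace and stop on an object; "grip_force" is the grip in N (left out, the last holds). Time passes only in rows, so rows that do not move let the fingers close. It gives the time, the measured TCP pose, the force, the opening and the grip force at its end, in the units of the state.
- read_state(): the state, without advancing time (a new reading comes with each control period).
- vision.read_camera(name): name is "scene" or "side" or "wrist"; returns the picture (400x640x3 uint8, red, green, blue); there is no depth.
- vision.calibration(name): a dict with "vfov" (degrees; the focal length in pixels is half the picture's height over the tangent of half this angle, whatever the lens; pixels are square), "cx", "cy" (the principal point, pixels), "R" (3x3) and "t" (3): a world point X has camera coordinates R X + t; the wrist camera has in their place "mount" (4x4, takes a point from camera to tool coordinates, whose origin is the TCP and whose axes are the flange's). Camera axes: x right, y down, z forward; pixel columns grow to the right and rows downward; lengths in m; the calibration is good to about 2 mm. A picture is of the moment at which its call begins: read the wrist's pose just before it. calibration takes no time and is no camera call.
- ticket.finish_job(): hands the job in; it is judged then, once.
The state is a dict: "time": time; "q": joint angles; "joint_vel": joint speeds; "joint_torque": joint torques, N m; "tool_pos": TCP position; "tcp_rot": TCP orientation; "wrist_force": force on the tool from outside, world axes, zero at the start; "torque": the same for the moment, N m; "width": opening from 0.0 (shut) to 1.0 (fully open); "grip_force": force on a finger pad.
Only numpy, scipy, OpenCV 4.12 (cv2) and the standard library are available. Lean on these libraries where they do the work, as an engineer would, in place of code of your own. Each camera call takes 0.05 s, during which the arm holds its last target. There are 200 camera calls.

## Working session

There is one attempt and no reset: what is moved stays moved. The work goes in short steps, Python scripts to look and compute and a tool call to move; the robot and the scene stay as the last step left them, time stands still between calls to the robot, and variables do not carry over. Pictures are saved under pics/ and viewed, at most 14 in all, crops included, and the job is handed in when it is done.

Besides the shell and the picture viewer there is one more tool, called after ">>>" by a JSON object that holds its "fn" and its "kwargs". jog_arm: Moves the arm, as the interface text tells. Its arguments: {"type":"object","properties":{"turn":{"type":"array","items":{"type":"array","items":{"type":"number"}}},"delta_pos":{"type":"array","items":{"type":"array","items":{"type":"number"}}},"gripper":{"type":"array","items":{"type":"number"}},"grip_force":{"type":"number"}},"required":["turn","delta_pos","gripper"]}

```bash
mkdir -p pics
cat > h.py <<'E'
import numpy as np, cv2
from scipy.spatial.transform import Rotation as Ro
from workcell import read_state, vision, ticket
def K(name):
    c=vision.calibration(name); f=200/np.tan(np.radians(c["vfov"])/2)
    return c,f
def camRT(name,s=None):
    c,f=K(name)
    if name!="wrist": return np.array(c["R"]),np.array(c["t"]),f,c["cx"],c["cy"]
    s=s or read_state(); R=Ro.from_rotvec(s["tcp_rot"]).as_matrix(); T=np.eye(4);T[:3,:3]=R;T[:3,3]=s["tool_pos"]
    M=np.linalg.inv(T@np.array(c["mount"])); return M[:3,:3],M[:3,3],f,c["cx"],c["cy"]
def px2w(name,u,v,z,s=None):
    R,t,f,cx,cy=camRT(name,s); d=R.T@np.array([(u-cx)/f,(v-cy)/f,1]); o=-R.T@t
    return o+d*(z-o[2])/d[2]
def w2px(name,P,s=None):
    R,t,f,cx,cy=camRT(name,s); X=np.atleast_2d(P)@R.T+t
    return np.c_[cx+f*X[:,0]/X[:,2],cy+f*X[:,1]/X[:,2]]
def snap(name,fn,crop=None,scale=1):
    s=read_state(); im=vision.read_camera(name)[:,:,::-1].copy(); cv2.imwrite("pics/raw_"+fn,im)
    if crop: x0,y0,x1,y1=crop; im=im[y0:y1,x0:x1]
    if scale!=1: im=cv2.resize(im,None,fx=scale,fy=scale,interpolation=cv2.INTER_CUBIC)
    cv2.imwrite("pics/"+fn,im); return s
E
python3 - <<'E'
from h import *
s=snap("scene","s0.png",scale=1.25);snap("side","d0.png",scale=1.25)
print(s)
for n in("scene","side","wrist"):print(n,vision.calibration(n))
E
```

```text
{'time': 0.0, 'q': array([ 1.08508919e+00,  2.64777794e-01,  1.60537187e+00, -1.71969432e-05,
        1.27367516e+00, -3.69334593e-02]), 'joint_vel': array([-0.00131246,  0.00059057,  0.00016197, -0.00025428, -0.00147207,
        0.0019563 ]), 'joint_torque': array([ 6.31260937e-04, -5.15125179e+01, -3.67307711e+01, -3.67366674e-04,
        1.28690896e-02, -1.67668298e-05]), 'tool_pos': array([0.29254607, 0.60750943, 0.22994655]), 'tcp_rot': array([-0.6988985 , -3.06228842,  0.00339331]), 'wrist_force': array([0.42051168, 0.37965326, 0.0943305 ]), 'torque': array([ 0.0160207, -0.0154091,  0.0160776]), 'grip_force': 0.0, 'width': 0.9984945087643864}
scene {'vfov': 46.31109655638549, 'cx': 316.997698185256, 'cy': 203.62891848663918, 'R': array([[ 0.87135209, -0.49040934, -0.01562763],
       [-0.318543  , -0.54118284, -0.77823614],
       [ 0.37319687,  0.68309576, -0.62777726]]), 't': array([-0.60057778,  0.13835811,  0.98012938])}
side {'vfov': 45.99565752859189, 'cx': 322.5111920940686, 'cy': 195.5008111226187, 'R': array([[ 0.65712082, -0.75325399, -0.02829597],
       [-0.32521274, -0.24944301, -0.91214848],
       [ 0.68002125,  0.60859397, -0.40888199]]), 't': array([-0.50892216,  0.21079637,  0.75569747])}
wrist {'vfov': 71.86824468196284, 'cx': 324.6885536949278, 'cy': 197.39957597275048, 'mount': array([[-1.01658820e-03, -9.55295131e-01, -2.95652124e-01,
         7.55890750e-02],
       [ 9.99999407e-01, -8.55906381e-04, -6.72900276e-04,
        -3.77011066e-04],
       [ 3.89767818e-04, -2.95652633e-01,  9.55295435e-01,
        -1.43251928e-01],
       [ 0.00000000e+00,  0.00000000e+00,  0.00000000e+00,
         1.00000000e+00]])}
```

View pics/s0.png

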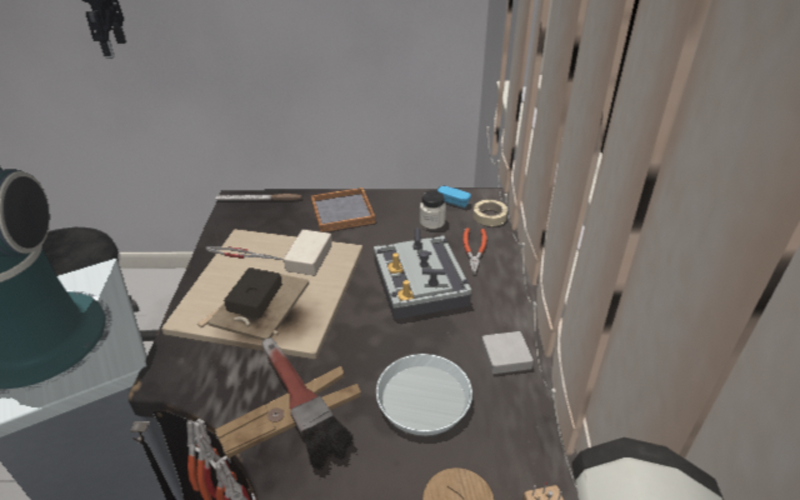

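View pics/d0.png

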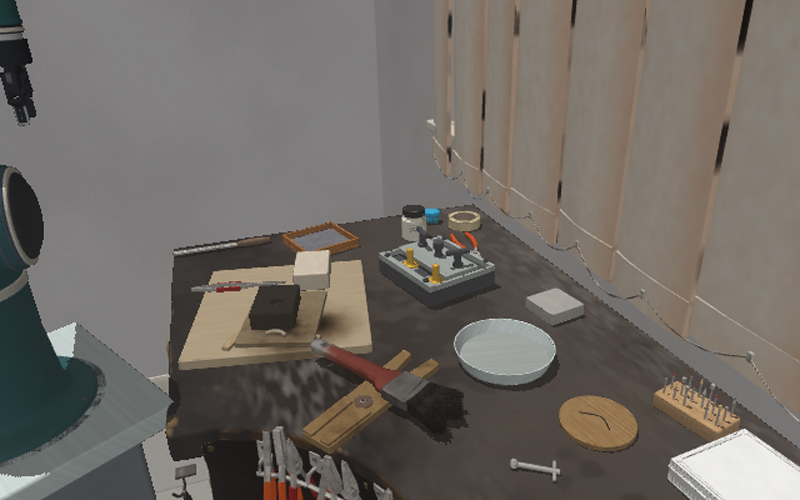

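The scene picture shows the jig at about (422,273) in the scaled view, two castings with stubs at (396,262) and (406,288), and the dowels and knob along the jaw. The dish is at (424,394), the tray at (343,208) and the block at (507,352).

Run:
```python
from h import *
for n,u,v,z in [("dowel a",418,235,.072),("knob",424,257,.070),("dowel b",432,270,.072),("casA",396,252,.064),("casB",407,280,.064),("dish",424,392,.01),("tray",343,209,.01),("block",508,352,.021),("jigcornerL",376,246,.042),("jigBL",394,306,.042),("jigBR",469,288,.042),("jigTR",446,237,.042),
 ("dishTop",424,355,.023),("dishL",377,392,.023),("dishR",472,392,.023)]:
    print(n,np.round(px2w("scene",u/1.25,v/1.25,z),3))
for n,u,v,z in [("casA",410,248,.064),("casB",436,265,.064),("knob",438,238,.074),("dowelb",457,250,.072),("dowela",421,233,.072),("dish",505,352,.015),("tray",320,237,.01),("block",555,305,.01)]:
    print("side",n,np.round(px2w("side",u/1.25,v/1.25,z),3))
```

```text
dowel a [ 0.645 -0.162  0.072]
knob [ 0.623 -0.219  0.07 ]
dowel b [ 0.615 -0.258  0.072]
casA [ 0.591 -0.176  0.064]
casB [ 0.57  -0.251  0.064]
dish [ 0.496 -0.427  0.01 ]
tray [0.598 0.068 0.01 ]
block [ 0.645 -0.435  0.021]
jigcornerL [ 0.581 -0.117  0.042]
jigBL [ 0.531 -0.274  0.042]
jigBR [ 0.663 -0.3    0.042]
jigTR [ 0.708 -0.16   0.042]
dishTop [ 0.528 -0.376  0.023]
dishL [ 0.431 -0.402  0.023]
dishR [ 0.551 -0.471  0.023]
side casA [ 0.588 -0.181  0.064]
side casB [ 0.563 -0.257  0.064]
side knob [ 0.633 -0.207  0.074]
side dowelb [ 0.617 -0.26   0.072]
side dowela [ 0.636 -0.166  0.072]
side dish [ 0.486 -0.439  0.015]
side tray [0.606 0.08  0.01 ]
side block [ 0.652 -0.427  0.01 ]
```

>>> {"fn": "jog_arm", "kwargs": {"turn": [[0,0,0.048],[0,0,0.048],[0,0,0.048],[0,0,0.048],[0,0,0.048],[0,0,0.048],[0,0,0.048],[0,0,0.048],[0,0,0.048],[0,0,0.048],[0,0,0.048],[0,0,0.048],[0,0,0.048],[0,0,0.048],[0,0,0.048]], "delta_pos": [[-0.032,-0.001,0],[-0.032,-0.001,0],[-0.032,-0.001,0],[-0.032,-0.001,0],[-0.032,-0.001,0],[-0.032,-0.001,0],[-0.032,-0.001,0],[-0.032,-0.001,0],[-0.032,-0.001,0],[-0.032,-0.001,0],[-0.032,-0.001,0],[-0.032,-0.001,0],[-0.032,-0.001,0],[-0.032,-0.001,0],[-0.032,-0.001,0]], "gripper": [0.085,0.085,0.085,0.085,0.085,0.085,0.085,0.085,0.085,0.085,0.085,0.085,0.085,0.085,0.085]}}

```text
time: 1.35
tool_pos: [0.6153, 0.2643, 0.2305]
tcp_rot: [-1.736, -2.618, 0.001]
wrist_force: [-0.3, -1.4, 0.1]
width: 0.993
grip_force: 0.0
```

>>> {"fn": "jog_arm", "kwargs": {"turn": [[0,0,0.048],[0,0,0.048],[0,0,0.048],[0,0,0.048],[0,0,0.048],[0,0,0.048],[0,0,0.048],[0,0,0.048],[0,0,0.048],[0,0,0.048],[0,0,0.048],[0,0,0.048],[0,0,0.048],[0,0,0.048],[0,0,0.048],[0,0,0],[0,0,0]], "delta_pos": [[-0.032,-0.001,0],[-0.032,-0.001,0],[-0.032,-0.001,0],[-0.032,-0.001,0],[-0.032,-0.001,0],[-0.032,-0.001,0],[-0.032,-0.001,0],[-0.032,-0.001,0],[-0.032,-0.001,0],[-0.032,-0.001,0],[-0.032,-0.001,0],[-0.032,-0.001,0],[-0.032,-0.001,0],[-0.032,-0.001,0],[-0.032,-0.001,0],[0,0,0],[0,0,0]], "gripper": [0.05,0.05,0.05,0.05,0.05,0.05,0.05,0.05,0.05,0.05,0.05,0.05,0.05,0.05,0.05,0.05,0.05]}}

```text
time: 2.77
tool_pos: [0.6302, -0.2056, 0.2306]
tcp_rot: [-2.547, -1.837, 0.001]
wrist_force: [-0.0, 0.8, -1.7]
width: 0.59
grip_force: 0.0
```

Run:
```python
from h import *
s=snap("wrist","w1.png",scale=1.25);print(s)
for P in [(.63,-.21,.07),(.5,-.43,.01)]: print(w2px("wrist",P,s))
```

```text
{'time': 2.7667, 'q': array([-3.52973489e-01,  2.42554807e-01,  1.63172784e+00,  1.07967345e-04,
        1.26853842e+00, -3.20128492e-02]), 'joint_vel': array([ 4.15939261e-02, -2.84128967e-03, -8.50338897e-04,  1.64825890e-02,
       -3.45116462e-04,  3.77608159e-05]), 'joint_torque': array([-1.44838504e+00, -5.03102338e+01, -3.67993498e+01, -2.46676141e-01,
       -1.05092389e-02, -9.88583201e-05]), 'tool_pos': array([ 0.63023242, -0.20560463,  0.23056842]), 'tcp_rot': array([-2.54702334e+00, -1.83725720e+00,  9.43625105e-04]), 'wrist_force': array([-0.01802489,  0.76298097, -1.73185472]), 'torque': array([ 0.02629999,  0.03860577, -0.02985035]), 'grip_force': 0.0, 'width': 0.5904183505096599}
[[326.10807928 184.99036156]]
[[292.44561006 325.60171163]]
```

View pics/w1.png

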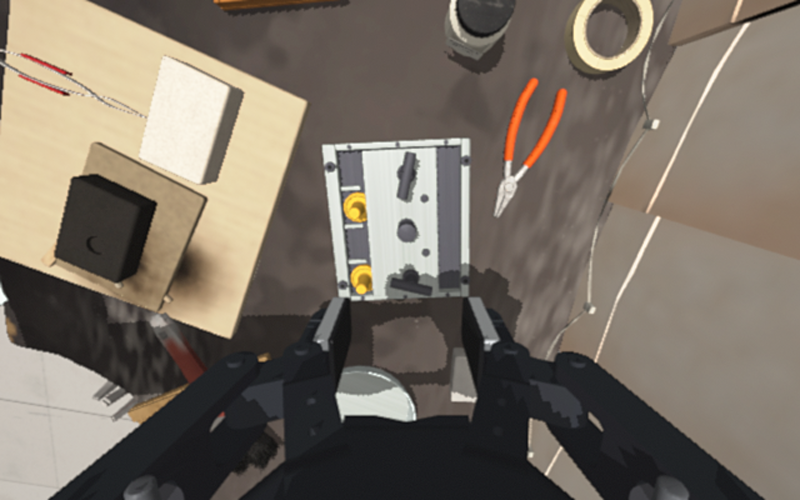

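The wrist picture shows two castings at (355,206) and (361,280). The dowel1 bar runs from (404,197) to (411,153), the dowel2 bar from (391,286) to (432,292), and the knob is at (406,230).

Run:
```python
from h import *
s=dict(tool_pos=np.array([ 0.63023242, -0.20560463,  0.23056842]),tcp_rot=np.array([-2.54702334e+00, -1.83725720e+00,  9.43625105e-04]))
f=lambda u,v,z:px2w("wrist",u/1.25,v/1.25,z,s)
pts={k:f(*a) for k,a in dict(d1a=(404,197,.075),d1b=(411,153,.075),d2a=(391,287,.075),d2b=(432,292,.075),knob=(407,229,.074),cA=(354,204,.064),cB=(362,288,.064),cAd=(355,207,.038),cBd=(361,278,.038),TL=(323,146,.042),TR=(468,140,.042),BR=(470,298,.042),BL=(336,300,.042)).items()}
for k,p in pts.items(): print(k,np.round(p,4))
for d in("d1","d2"):
  v=pts[d+"b"]-pts[d+"a"]; print(d,np.round((pts[d+"a"]+pts[d+"b"])/2,4),"len",np.linalg.norm(v),"ang",np.degrees(np.arctan2(v[1],v[0])))
print(np.degrees(np.arctan2(*(pts["TR"]-pts["TL"])[1::-1])),np.degrees(np.arctan2(*(pts["BR"]-pts["TR"])[1::-1])))
R=Ro.from_rotvec(s["tcp_rot"]).as_matrix();print(np.round(R,3))
```

```text
d1a [ 0.6371 -0.1786  0.075 ]
d1b [ 0.6544 -0.1455  0.075 ]
d2a [ 0.5985 -0.2552  0.075 ]
d2b [ 0.6336 -0.2723  0.075 ]
knob [ 0.6304 -0.2069  0.074 ]
cA [ 0.5915 -0.172   0.064 ]
cB [ 0.5692 -0.2517  0.064 ]
cAd [ 0.5861 -0.1782  0.038 ]
cBd [ 0.5651 -0.2506  0.038 ]
TL [ 0.5792 -0.1151  0.042 ]
TR [ 0.7077 -0.1524  0.042 ]
BR [ 0.6673 -0.3068  0.042 ]
BL [ 0.5322 -0.2643  0.042 ]
d1 [ 0.6457 -0.1621  0.075 ] len 0.037357509035877375 ang 62.44050226692618
d2 [ 0.616  -0.2638  0.075 ] len 0.03903073690870428 ang -25.973958335103685
-16.180793709873903 -104.64239482413738
[[ 0.316  0.949 -0.001]
 [ 0.949 -0.316  0.001]
 [ 0.    -0.001 -1.   ]]
```

>>> {"fn": "jog_arm", "kwargs": {"turn": [[0,0,0.08],[0,0,0.08],[0,0,0],[0,0,0],[0,0,0],[0,0,0],[0,0,0]], "delta_pos": [[0.023,0,0.02],[0.023,-0.001,0.02],[0,0,0.03],[0,0,0.025],[0,0,0.02],[0,0,0],[0,0,0]], "gripper": [0.032,0.032,0.032,0.032,0.032,0.032,0.032]}}

```text
time: 3.4
tool_pos: [0.6453, -0.1586, 0.1146]
tcp_rot: [-2.68, -1.633, 0.004]
wrist_force: [0.4, 0.8, 0.8]
width: 0.374
grip_force: 0.0
```

Run:
```python
from h import *
s=snap("wrist","w2.png",scale=1.25);print(s["tool_pos"],s["tcp_rot"],s["q"],s["wrist_force"])
R=Ro.from_rotvec(s["tcp_rot"]).as_matrix();print(np.round(R,3))
p=np.array([.6455,-.1626,.077]);print(w2px("wrist",p,s)*1.25, w2px("wrist",s["tool_pos"],s)*1.25)
```

```text
[ 0.64534552 -0.15859886  0.1145686 ] [-2.6800004  -1.63337369  0.00383397] [-2.78609109e-01  3.36923933e-01  1.73400953e+00  3.23597024e-04
  1.07457214e+00  1.97328633e-01] [0.37426677 0.83255104 0.84288522]
[[ 0.458  0.889 -0.004]
 [ 0.889 -0.458  0.001]
 [-0.    -0.004 -1.   ]]
[[409.87959196 284.6391415 ]] [[406.20865282 310.36942703]]
```

View pics/w2.png

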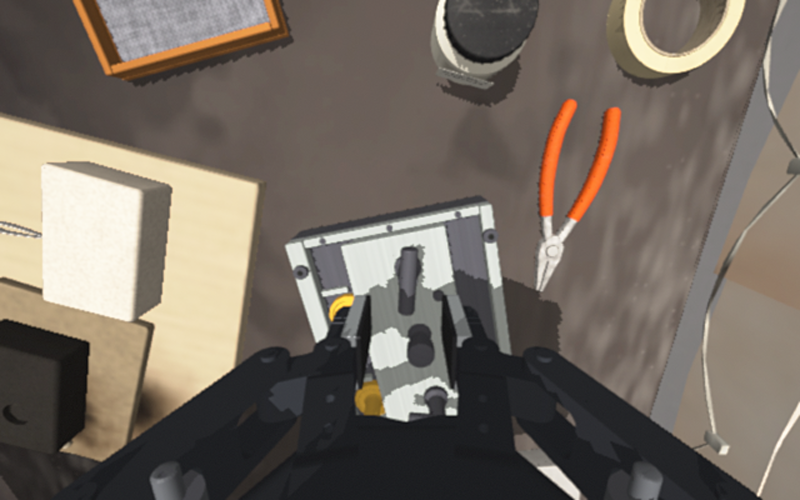

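The close view shows the dowel1 bar lined up with the tool, running from (410,248) to (409,312).

>>> {"fn": "jog_arm", "kwargs": {"turn": [[0,0,0],[0,0,0],[0,0,0],[0,0,0],[0,0,0],[0,0,0],[0,0,0],[0,0,0],[0,0,0],[0,0,0],[0,0,0]], "delta_pos": [[-0.0015,0.002,0.015],[0,0,0.015],[0,0,0.015],[0,0,0.0145],[0,0,0],[0,0,0],[0,0,0],[0,0,0],[0,0,0],[0,0,0],[0,0,0]], "gripper": [0.032,0.032,0.032,0.032,0.032,0.0,0.0,0.0,0.0,0.0,0.0], "grip_force": 100}}

```text
time: 4.37
tool_pos: [0.6468, -0.1623, 0.0573]
tcp_rot: [-2.683, -1.632, 0.001]
wrist_force: [-5.4, 2.8, 2.7]
width: 0.088
grip_force: 98.0
```

Run:
```python
from h import *
s=read_state();print(s)
```

```text
{'time': 4.3667, 'q': array([-2.83317242e-01,  3.98787352e-01,  1.76713248e+00,  2.83801459e-04,
        9.77003409e-01,  1.94531027e-01]), 'joint_vel': array([-5.36725328e-06,  1.19726100e-03,  2.93736716e-04, -1.32774874e-04,
       -6.33434712e-04, -1.47459381e-03]), 'joint_torque': array([-6.68251924e-01, -5.33357084e+01, -3.44097698e+01, -2.85209427e-01,
       -2.07304604e+00, -2.79667595e-02]), 'tool_pos': array([ 0.64683669, -0.16230697,  0.0573477 ]), 'tcp_rot': array([-2.68321320e+00, -1.63181063e+00,  1.13797755e-03]), 'wrist_force': array([-5.39657685,  2.7631404 ,  2.71320171]), 'torque': array([ 0.49901412,  1.07835666, -0.07422563]), 'grip_force': 97.9722860455513, 'width': 0.08774201209234227}
```

>>> {"fn": "jog_arm", "kwargs": {"turn": [[0,0,0],[0,0,0],[0,0,0.1],[0,0,0.1],[0,0,0.1],[0,0,0.1],[0,0,0.1]], "delta_pos": [[0,-0.001,-0.001],[0,0,-0.001],[0,0,0],[0,0,0],[0,0,0],[0,0,0],[0,0,0]], "gripper": [0,0,0,0,0,0,0]}}

```text
time: 4.95
tool_pos: [0.646, -0.1624, 0.0577]
tcp_rot: [3.006, 0.911, -0.002]
wrist_force: [-2.4, -0.3, -6.7]
width: 0.089
grip_force: 97.8
```

>>> {"fn": "jog_arm", "kwargs": {"turn": [[0,0,-0.1],[0,0,-0.1],[0,0,-0.1],[0,0,-0.1],[0,0,-0.1],[0,0,-0.1],[0,0,-0.1],[0,0,-0.1],[0,0,-0.1],[0,0,-0.1]], "delta_pos": [[0,0,-0.001],[0,0,-0.001],[0,0,-0.001],[0,0,0],[0,0,0],[0,0,0],[0,0,0],[0,0,0],[0,0,0],[0,0,0]], "gripper": [0,0,0,0,0,0,0,0,0,0]}}

```text
time: 5.78
tool_pos: [0.6454, -0.1616, 0.0584]
tcp_rot: [-2.19, -2.249, 0.001]
wrist_force: [1.8, 0.5, -15.6]
width: 0.093
grip_force: 98.6
```

>>> {"fn": "jog_arm", "kwargs": {"turn": [[0,0,0.12],[0,0,0.12],[0,0,0.12],[0,0,0.12],[0,0,0.12],[0,0,0.12],[0,0,0.12],[0,0,0.12],[0,0,0.12],[0,0,0.12],[0,0,0.12],[0,0,0.12]], "delta_pos": [[0,0,-0.001],[0,0,-0.0007],[0,0,-0.0001],[0,0,-0.0001],[0,0,-0.0001],[0,0,-0.0001],[0,0,-0.0001],[0,0,-0.0001],[0,0,-0.0001],[0,0,-0.0001],[0,0,-0.0001],[0,0,-0.0001]], "gripper": [0,0,0,0,0,0,0,0,0,0,0,0]}}

```text
time: 6.78
tool_pos: [0.6446, -0.1624, 0.0596]
tcp_rot: [-3.133, -0.231, 0.006]
wrist_force: [2.0, -1.7, -20.6]
width: 0.087
grip_force: 97.6
```

>>> {"fn": "jog_arm", "kwargs": {"turn": [[0,0,-0.12],[0,0,-0.12],[0,0,-0.12],[0,0,-0.12],[0,0,-0.12],[0,0,-0.12],[0,0,-0.12],[0,0,-0.12],[0,0,-0.12],[0,0,-0.12],[0,0,-0.12],[0,0,-0.12],[0,0,-0.12],[0,0,-0.12],[0,0,-0.12],[0,0,-0.12],[0,0,-0.12],[0,0,-0.12]], "delta_pos": [[0,0,-0.0003],[0,0,-0.0002],[0,0,-0.0001],[0,0,-0.0001],[0,0,-0.0001],[0,0,-0.0001],[0,0,-0.0001],[0,0,-0.0001],[0,0,-0.0001],[0,0,-0.0001],[0,0,-0.0001],[0,0,-0.0001],[0,0,-0.0001],[0,0,-0.0001],[0,0,-0.0001],[0,0,-0.0001],[0,0,-0.0001],[0,0,-0.0001]], "gripper": [0,0,0,0,0,0,0,0,0,0,0,0,0,0,0,0,0,0]}}

```text
time: 8.28
tool_pos: [0.6444, -0.1612, 0.0615]
tcp_rot: [-1.255, -2.875, -0.0]
wrist_force: [3.0, 0.7, -21.0]
width: 0.091
grip_force: 99.3
```

>>> {"fn": "jog_arm", "kwargs": {"turn": [[0,0,0.12],[0,0,0.12],[0,0,0.12],[0,0,0.12],[0,0,0.12],[0,0,0.12],[0,0,0.12],[0,0,0.12],[0,0,0.12],[0,0,0.12],[0,0,0.12],[0,0,0.12],[0,0,0.12],[0,0,0.12],[0,0,0.12],[0,0,0.12],[0,0,0.12],[0,0,0.12],[0,0,0.12],[0,0,0.12]], "delta_pos": [[0,0,-0.0003],[0,0,-0.0002],[0,0,-0.0001],[0,0,-0.0001],[0,0,-0.0001],[0,0,-0.0001],[0,0,-0.0001],[0,0,-0.0001],[0,0,-0.0001],[0,0,-0.0001],[0,0,-0.0001],[0,0,-0.0001],[0,0,-0.0001],[0,0,-0.0001],[0,0,-0.0001],[0,0,-0.0001],[0,0,-0.0001],[0,0,-0.0001],[0,0,-0.0001],[0,0,-0.0001]], "gripper": [0,0,0,0,0,0,0,0,0,0,0,0,0,0,0,0,0,0,0,0]}}

```text
time: 9.95
tool_pos: [0.6445, -0.1625, 0.064]
tcp_rot: [3.138, -0.145, -0.007]
wrist_force: [1.2, -1.9, -19.2]
width: 0.087
grip_force: 97.9
```

>>> {"fn": "jog_arm", "kwargs": {"turn": [[0,0,-0.12],[0,0,-0.12],[0,0,-0.12],[0,0,-0.12],[0,0,-0.12],[0,0,-0.12],[0,0,-0.12],[0,0,-0.12],[0,0,-0.12],[0,0,-0.12],[0,0,-0.12],[0,0,-0.12],[0,0,-0.12],[0,0,-0.12],[0,0,-0.12],[0,0,-0.12],[0,0,-0.12],[0,0,-0.12]], "delta_pos": [[0,0,-0.0001],[0,0,-0.0001],[0,0,-0.0001],[0,0,-0.0001],[0,0,-0.0001],[0,0,-0.0001],[0,0,-0.0001],[0,0,-0.0001],[0,0,-0.0001],[0,0,-0.0001],[0,0,-0.0001],[0,0,-0.0001],[0,0,-0.0001],[0,0,-0.0001],[0,0,-0.0001],[0,0,-0.0001],[0,0,-0.0001],[0,0,-0.0001]], "gripper": [0,0,0,0,0,0,0,0,0,0,0,0,0,0,0,0,0,0]}}

```text
time: 11.45
tool_pos: [0.647, -0.162, 0.0711]
tcp_rot: [1.592, 2.708, 0.001]
wrist_force: [-2.2, 2.7, -1.5]
width: 0.089
grip_force: 101.1
```

>>> {"fn": "jog_arm", "kwargs": {"turn": [[0,0,0],[0,0,0],[0,0,0],[0,0,0],[0,0,0],[0,0,0],[0,0,0],[0,0,0],[0,0,0],[0,0,0],[0,0,0],[0,0,0],[0,0,0],[0,0,0],[0,0,-0.1],[0,0,-0.1],[0,0,-0.1],[0,0,0],[0,0,0]], "delta_pos": [[0,0,-0.015],[0,0,-0.025],[0,0,-0.025],[0,0,-0.03],[-0.0163,-0.0269,0],[-0.0163,-0.0269,0],[-0.0163,-0.0269,0],[-0.0163,-0.0269,0],[-0.0163,-0.0269,0],[-0.0163,-0.0269,0],[-0.0163,-0.0269,0],[-0.0163,-0.0269,0],[-0.0163,-0.0269,0],[-0.0163,-0.0269,0],[0,0,0],[0,0,0],[0,0,0],[0,0,0],[0,0,0]], "gripper": [0,0,0,0,0,0,0,0,0,0,0,0,0,0,0,0,0,0,0]}}

```text
time: 13.03
tool_pos: [0.4899, -0.4356, 0.1668]
tcp_rot: [1.181, 2.908, -0.002]
wrist_force: [-0.1, 0.5, -0.3]
width: 0.09
grip_force: 100.9
```

Run:
```python
from h import *
s=snap("wrist","w3.png",scale=1.25);print(s["tool_pos"],s["tcp_rot"],s["q"],s["wrist_force"],s["width"])
R=Ro.from_rotvec(s["tcp_rot"]).as_matrix();print(np.round(R,3))
for p in [(.491,-.435,.023),(.491,-.435,.004)]:print(w2px("wrist",p,s)*1.25, w2px("wrist",s["tool_pos"],s)*1.25)
```

```text
[ 0.48992281 -0.43561248  0.16675094] [ 1.18130652e+00  2.90797586e+00 -2.10100673e-03] [-7.64672207e-01  2.70773023e-01  1.71720462e+00 -2.14923416e-04
  1.15048792e+00 -1.56365044e+00] [-0.13795039  0.50331906 -0.32110354] 0.08951681673684166
[[-0.717  0.697  0.002]
 [ 0.697  0.717 -0.002]
 [-0.003 -0.    -1.   ]]
[[407.9416065  231.73662845]] [[406.98062269 311.14909545]]
[[407.83342496 226.37787695]] [[406.98062269 311.14909545]]
```

View pics/w3.png

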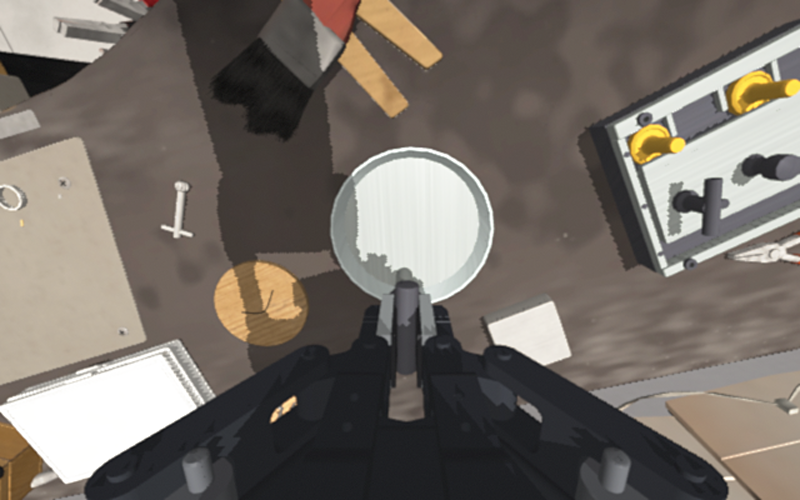

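The dish rim spans (331–493, 147–305), so its centre is at about (412,226). The dowel hangs in the grip at (405,310).

>>> {"fn": "jog_arm", "kwargs": {"turn": [[0,-0.1,0],[0,-0.1,0],[0,-0.1,0],[0,-0.1,0],[0,-0.1,0],[0,-0.1,0],[0,-0.1,0],[0,-0.1,0],[0,0,0],[0,0,0]], "delta_pos": [[0,0,0],[0,0,0],[0,0,0],[0,0,0],[0,0,0],[0,0,0],[0,0,0],[0,0,0],[0,0,0],[0,0,0]], "gripper": [0,0,0,0,0,0,0,0,0,0]}}

```text
time: 13.92
tool_pos: [0.4876, -0.4327, 0.1633]
tcp_rot: [0.893, 2.205, -0.374]
wrist_force: [1.0, 0.1, -0.0]
width: 0.092
grip_force: 101.0
```

```bash
cat >> h.py <<'E'
def go(target,s=None):
    s=s or read_state(); R=Ro.from_rotvec(s["tcp_rot"]).as_matrix()
    d=np.array(target)-s["tool_pos"]; print("pos",np.round(s["tool_pos"],4),"q",np.round(s["q"],2),"F",np.round(s["wrist_force"],1),"\nxyz axes",np.round(R.T,3).tolist(),"\ndelta tool",np.round(R.T@d,4))
E
python3 - <<'E'
from h import *
C=np.array([.4902,-.4286,0]);o=np.array([.717,-.697,0]);y=np.array([.697,.717,0])
go(C-.006*o-.02*y+[0,0,.047])
E
```

```text
pos [ 0.4876 -0.4327  0.1633] q [-0.76 -0.07  2.32 -0.05  0.1  -1.51] F [ 1.   0.1 -0. ] 
xyz axes [[-0.503, 0.488, -0.713], [0.696, 0.718, 0.001], [0.513, -0.496, -0.701]] 
delta tool [ 0.0878 -0.0153  0.0765]
```

>>> {"fn": "jog_arm", "kwargs": {"turn": [[0,0.09,0],[0,0.09,0],[0,0.09,0],[0,0.09,0],[0,0,0],[0,0,0]], "delta_pos": [[0,0,0],[0,0,0],[0,0,0],[0,0,0],[0,0,0],[0,0,0]], "gripper": [0,0,0,0,0,0]}}

```text
time: 14.42
tool_pos: [0.4923, -0.4373, 0.1693]
tcp_rot: [1.02, 2.52, -0.231]
wrist_force: [0.3, -0.5, -1.3]
width: 0.093
grip_force: 101.0
```

Run:
```python
from h import *
C=np.array([.4902,-.4286,0]);o=np.array([.717,-.697,0]);y=np.array([.697,.717,0])
go(C+.008*o-.02*y+[0,0,.0535])
```

```text
pos [ 0.4923 -0.4373  0.1693] q [-0.76  0.03  2.06 -0.    0.61 -1.56] F [ 0.3 -0.5 -1.3] 
xyz axes [[-0.648, 0.628, -0.432], [0.695, 0.719, 0.0], [0.31, -0.3, -0.902]] 
delta tool [ 0.0496 -0.0152  0.1047]
```

>>> {"fn": "jog_arm", "kwargs": {"turn": [[0,0,0],[0,0,0],[0,0,0],[0,0,0],[0,0,0],[0,0,0],[0,0,0]], "delta_pos": [[0.01,-0.003,0.021],[0.01,-0.003,0.021],[0.01,-0.003,0.021],[0.01,-0.003,0.021],[0.0096,-0.003,0.0197],[0,0,0],[0,0,0]], "gripper": [0,0,0,0,0,0,0]}}

```text
time: 15.0
tool_pos: [0.4767, -0.4434, 0.0486]
tcp_rot: [1.024, 2.528, -0.227]
wrist_force: [0.4, 0.4, -0.2]
width: 0.09
grip_force: 118.2
```

>>> {"fn": "jog_arm", "kwargs": {"turn": [[0,0,0],[0,0,0],[0,0,0],[0,0,0],[0,0,0],[0,0,0],[0,0,0],[0,0,0]], "delta_pos": [[0,0,0],[0,0,0],[0,0,0],[0,0,0],[0,0,0],[0,0,0],[0,0,0],[0,0,0]], "gripper": [0.045,0.045,0.045,0.045,0.045,0.045,0.045,0.045]}}

```text
time: 15.67
tool_pos: [0.4783, -0.4449, 0.0509]
tcp_rot: [1.022, 2.526, -0.229]
wrist_force: [0.2, 0.4, -0.3]
width: 0.527
grip_force: 0.0
```

>>> {"fn": "jog_arm", "kwargs": {"turn": [[0,0,0],[0,0,0],[0,0,0],[0,0.09,0],[0,0.09,0],[0,0.09,0],[0,0.09,0],[0,0.08,0],[0,0,0],[0,0,0]], "delta_pos": [[-0.01,0,-0.021],[-0.01,0,-0.021],[-0.01,0,-0.021],[-0.01,0,-0.021],[-0.01,0,-0.021],[0,0,-0.02],[0,0,0],[0,0,0],[0,0,0],[0,0,0]], "gripper": [0.045,0.045,0.045,0.045,0.045,0.045,0.045,0.045,0.045,0.045]}}

```text
time: 16.5
tool_pos: [0.4769, -0.4436, 0.1853]
tcp_rot: [1.178, 2.912, -0.0]
wrist_force: [0.1, 0.3, 0.6]
width: 0.526
grip_force: 0.0
```

Run:
```python
from h import *
s=snap("wrist","w4.png",scale=1.25);print(s["tool_pos"],s["tcp_rot"])
go((.617,-.2625,.13),s)
```

```text
[ 0.47691528 -0.44360396  0.18534744] [ 1.17797805e+00  2.91198741e+00 -1.83586249e-04]
pos [ 0.4769 -0.4436  0.1853] q [-0.79  0.25  1.71  0.    1.18 -1.59] F [0.1 0.3 0.6] 
xyz axes [[-0.719, 0.695, -0.0], [0.695, 0.719, 0.0], [0.0, -0.0, -1.0]] 
delta tool [0.0253 0.2276 0.0553]
```

View pics/w4.png

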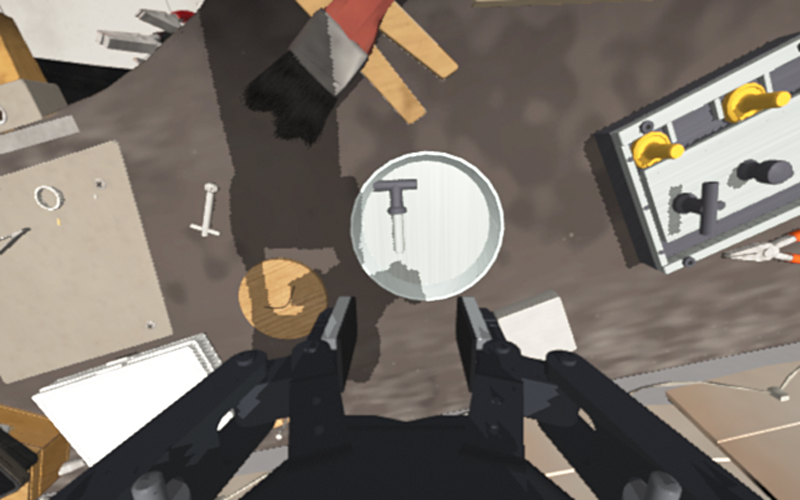

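Dowel1 lies flat in the dish at (398,215). The dish centre is at (427,226).

>>> {"fn": "jog_arm", "kwargs": {"turn": [[0,0,0],[0,0,0],[0,0,0],[0,0,0],[0,0,0],[0,0,0],[0,0,0],[0,0,0],[0,0,-0.1],[0,0,-0.1],[0,0,-0.11],[0,0,0],[0,0,0]], "delta_pos": [[0.0031,0.0285,0],[0.0031,0.0285,0],[0.0031,0.0285,0],[0.0031,0.0285,0],[0.0031,0.0285,0],[0.0031,0.0285,0],[0.0031,0.0285,0],[0.0031,0.0285,0],[0,0,0.022],[0,0,0.022],[0,0,0.022],[0,0,0],[0,0,0]], "gripper": [0.032,0.032,0.032,0.032,0.032,0.032,0.032,0.032,0.032,0.032,0.032,0.032,0.032]}}

```text
time: 17.63
tool_pos: [0.6146, -0.2607, 0.1182]
tcp_rot: [-0.718, -3.054, -0.001]
wrist_force: [-0.2, 0.3, 0.2]
width: 0.377
grip_force: 0.0
```

Run:
```python
from h import *
s=snap("wrist","w5.png",scale=1.25);print(s["tool_pos"],s["tcp_rot"])
go((.617,-.2625,.055),s);print(w2px("wrist",[[.617,-.2625,.077]],s)*1.25)
```

```text
[ 0.6146315  -0.26071859  0.11822494] [-7.17733985e-01 -3.05426206e+00 -1.32452534e-03]
pos [ 0.6146 -0.2607  0.1182] q [-0.44  0.34  1.72 -0.    1.08 -1.55] F [-0.2  0.3  0.2] 
xyz axes [[-0.895, 0.445, 0.004], [0.445, 0.895, -0.0], [-0.004, 0.002, -1.0]] 
delta tool [-0.0032 -0.0005  0.0632]
[[405.84989924 282.39836619]]
```

View pics/w5.png

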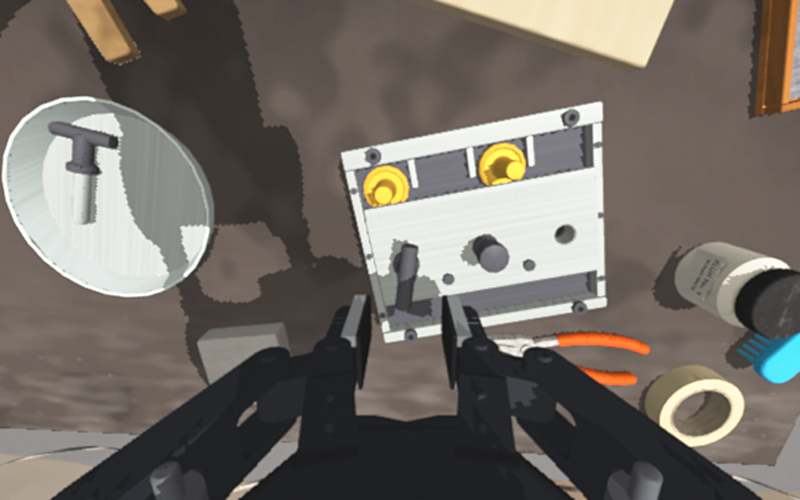

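The dowel2 bar runs from (409,246) to (402,312), about 0.1 rad off the tool axis. Two castings are at (386,187) and (503,163).

>>> {"fn": "jog_arm", "kwargs": {"turn": [[0,0,0.05],[0,0,0.05],[0,0,0],[0,0,0],[0,0,0],[0,0,0],[0,0,0],[0,0,0],[0,0,0],[0,0,0],[0,0,0]], "delta_pos": [[-0.001,0,0.016],[0,0,0.016],[0,0,0.016],[0,0,0.015],[0,0,0],[0,0,0],[0,0,0],[0,0,0],[0,0,0],[0,0,0],[0,0,0]], "gripper": [0.032,0.032,0.032,0.032,0.032,0.0,0.0,0.0,0.0,0.0,0.0], "grip_force": 100}}

```text
time: 18.6
tool_pos: [0.6188, -0.2629, 0.0587]
tcp_rot: [0.866, 3.018, -0.001]
wrist_force: [-0.3, -0.2, 4.6]
width: 0.087
grip_force: 98.5
```

>>> {"fn": "jog_arm", "kwargs": {"turn": [[0,0,0.1],[0,0,0.1],[0,0,0.1],[0,0,0.1],[0,0,0.1],[0,0,0.1],[0,0,0.1],[0,0,0.1]], "delta_pos": [[0,0,-0.001],[0,0,-0.001],[0,0,-0.001],[0,0,-0.001],[0,0,0],[0,0,0],[0,0,0],[0,0,0]], "gripper": [0,0,0,0,0,0,0,0]}}

```text
time: 19.27
tool_pos: [0.6169, -0.2631, 0.0592]
tcp_rot: [-1.978, -2.439, 0.003]
wrist_force: [0.0, -4.3, -8.2]
width: 0.092
grip_force: 98.2
```

>>> {"fn": "jog_arm", "kwargs": {"turn": [[0,0,0.12],[0,0,0.12],[0,0,0.12],[0,0,0.12],[0,0,0.12],[0,0,0.12],[0,0,0.12],[0,0,0.12],[0,0,0.12],[0,0,0.12],[0,0,0.12],[0,0,0.12],[0,0,0.12],[0,0,0.12]], "delta_pos": [[0,0,-0.001],[0,0,-0.001],[0,0,-0.001],[0,0,-0.0001],[0,0,-0.0001],[0,0,-0.0001],[0,0,-0.0001],[0,0,-0.0001],[0,0,-0.0001],[0,0,-0.0001],[0,0,-0.0001],[0,0,-0.0001],[0,0,-0.0001],[0,0,-0.0001]], "gripper": [0,0,0,0,0,0,0,0,0,0,0,0,0,0]}}

```text
time: 20.43
tool_pos: [0.6143, -0.2617, 0.0603]
tcp_rot: [-3.135, -0.153, 0.012]
wrist_force: [-0.7, -2.5, -14.9]
width: 0.087
grip_force: 98.3
```

>>> {"fn": "jog_arm", "kwargs": {"turn": [[0,0,-0.12],[0,0,-0.12],[0,0,-0.12],[0,0,-0.12],[0,0,-0.12],[0,0,-0.12],[0,0,-0.12],[0,0,-0.12],[0,0,-0.12],[0,0,-0.12],[0,0,-0.12],[0,0,-0.12],[0,0,-0.12],[0,0,-0.12],[0,0,-0.12],[0,0,-0.12],[0,0,-0.12],[0,0,-0.12]], "delta_pos": [[0,0,-0.0002],[0,0,-0.0002],[0,0,-0.0001],[0,0,-0.0001],[0,0,-0.0001],[0,0,-0.0001],[0,0,-0.0001],[0,0,-0.0001],[0,0,-0.0001],[0,0,-0.0001],[0,0,-0.0001],[0,0,-0.0001],[0,0,-0.0001],[0,0,-0.0001],[0,0,-0.0001],[0,0,-0.0001],[0,0,-0.0001],[0,0,-0.0001]], "gripper": [0,0,0,0,0,0,0,0,0,0,0,0,0,0,0,0,0,0]}}

```text
time: 21.93
tool_pos: [0.6161, -0.2623, 0.062]
tcp_rot: [-1.327, -2.844, 0.001]
wrist_force: [5.0, -4.7, -20.8]
width: 0.09
grip_force: 97.7
```

>>> {"fn": "jog_arm", "kwargs": {"turn": [[0,0,0.12],[0,0,0.12],[0,0,0.12],[0,0,0.12],[0,0,0.12],[0,0,0.12],[0,0,0.12],[0,0,0.12],[0,0,0.12],[0,0,0.12],[0,0,0.12],[0,0,0.12],[0,0,0.12],[0,0,0.12],[0,0,0.12],[0,0,0.12],[0,0,0.12],[0,0,0.12]], "delta_pos": [[0,0,-0.0002],[0,0,-0.0002],[0,0,-0.0001],[0,0,-0.0001],[0,0,-0.0001],[0,0,-0.0001],[0,0,-0.0001],[0,0,-0.0001],[0,0,-0.0001],[0,0,-0.0001],[0,0,-0.0001],[0,0,-0.0001],[0,0,-0.0001],[0,0,-0.0001],[0,0,-0.0001],[0,0,-0.0001],[0,0,-0.0001],[0,0,-0.0001]], "gripper": [0,0,0,0,0,0,0,0,0,0,0,0,0,0,0,0,0,0]}}

```text
time: 23.43
tool_pos: [0.6144, -0.2616, 0.0636]
tcp_rot: [-3.135, -0.153, 0.012]
wrist_force: [2.0, -2.9, -18.7]
width: 0.09
grip_force: 98.0
```

>>> {"fn": "jog_arm", "kwargs": {"turn": [[0,0,-0.12],[0,0,-0.12],[0,0,-0.12],[0,0,-0.12],[0,0,-0.12],[0,0,-0.12],[0,0,-0.12],[0,0,-0.12],[0,0,-0.12],[0,0,-0.12],[0,0,-0.12],[0,0,-0.12],[0,0,-0.12],[0,0,-0.12],[0,0,-0.12],[0,0,-0.12],[0,0,-0.12],[0,0,-0.12]], "delta_pos": [[0,0,-0.0001],[0,0,-0.0001],[0,0,-0.0001],[0,0,-0.0001],[0,0,-0.0001],[0,0,-0.0001],[0,0,-0.0001],[0,0,-0.0001],[0,0,-0.0001],[0,0,-0.0001],[0,0,-0.0001],[0,0,-0.0001],[0,0,-0.0001],[0,0,-0.0001],[0,0,-0.0001],[0,0,-0.0001],[0,0,-0.0001],[0,0,-0.0001]], "gripper": [0,0,0,0,0,0,0,0,0,0,0,0,0,0,0,0,0,0]}}

```text
time: 24.93
tool_pos: [0.6161, -0.2624, 0.0667]
tcp_rot: [-1.326, -2.844, 0.002]
wrist_force: [2.8, -3.6, -11.3]
width: 0.091
grip_force: 98.9
```

>>> {"fn": "jog_arm", "kwargs": {"turn": [[0,0,0.12],[0,0,0.12],[0,0,0.12],[0,0,0.12],[0,0,0.12],[0,0,0.12],[0,0,0.12],[0,0,0.12],[0,0,0.12],[0,0,0.12],[0,0,0.12],[0,0,0.12]], "delta_pos": [[0,0,-0.0006],[0,0,-0.0006],[0,0,-0.0002],[0,0,-0.0002],[0,0,-0.0002],[0,0,-0.0002],[0,0,-0.0002],[0,0,-0.0002],[0,0,-0.0002],[0,0,-0.0002],[0,0,-0.0002],[0,0,-0.0002]], "gripper": [0,0,0,0,0,0,0,0,0,0,0,0]}}

```text
time: 25.93
tool_pos: [0.617, -0.2616, 0.0735]
tcp_rot: [-2.881, -1.247, 0.002]
wrist_force: [-2.3, 1.5, -1.5]
width: 0.088
grip_force: 100.1
```

>>> {"fn": "jog_arm", "kwargs": {"turn": [[0,0,0],[0,0,0],[0,0,0],[0,0,0],[0,0,-0.12],[0,0,-0.12],[0,0,-0.12],[0,0,-0.12],[0,0,-0.12],[0,0,-0.12],[0,0,-0.12],[0,0,-0.12],[0,0,-0.12],[0,0,-0.12],[0,0,-0.12],[0,0,-0.12],[0,0,-0.12],[0,0,0]], "delta_pos": [[0,0,-0.015],[0,0,-0.025],[0,0,-0.025],[0,0,-0.028],[0,0,0],[0,0,0],[0,0,0],[0,0,0],[0,0,0],[0,0,0],[0,0,0],[0,0,0],[0,0,0],[0,0,0],[0,0,0],[0,0,0],[0,0,0],[0,0,0]], "gripper": [0,0,0,0,0,0,0,0,0,0,0,0,0,0,0,0,0,0]}}

```text
time: 27.43
tool_pos: [0.6186, -0.2626, 0.1688]
tcp_rot: [1.154, 2.92, 0.0]
wrist_force: [-0.5, -0.3, -1.5]
width: 0.089
grip_force: 100.2
```

>>> {"fn": "jog_arm", "kwargs": {"turn": [[0,0,0],[0,0,0],[0,0,0],[0,0,0],[0,0,0],[0,0,0],[0,0,0],[0,0,0],[0,0,0],[0,0,0]], "delta_pos": [[-0.0026,-0.026,0],[-0.0026,-0.026,0],[-0.0026,-0.026,0],[-0.0026,-0.026,0],[-0.0026,-0.026,0],[-0.0026,-0.026,0],[-0.0026,-0.026,0],[-0.0026,-0.026,0],[0,0,0],[0,0,0]], "gripper": [0,0,0,0,0,0,0,0,0,0]}}

```text
time: 28.27
tool_pos: [0.4894, -0.429, 0.1683]
tcp_rot: [1.168, 2.915, -0.0]
wrist_force: [0.8, -0.2, -0.7]
width: 0.088
grip_force: 100.2
```

Run:
```python
from h import *
s=snap("wrist","w6.png",scale=1.25);print(s["tool_pos"],s["tcp_rot"],s["width"])
go((.4902,-.4286,.17),s);print(w2px("wrist",[[.4902,-.4286,.023]],s)*1.25)
```

```text
[ 0.48940475 -0.42896232  0.16826215] [ 1.16831598e+00  2.91496564e+00 -2.66868410e-04] 0.08835967496539189
pos [ 0.4894 -0.429   0.1683] q [-0.76  0.26  1.73  0.    1.15 -1.57] F [ 0.8 -0.2 -0.7] 
xyz axes [[-0.723, 0.691, -0.001], [0.691, 0.723, 0.0], [0.001, -0.001, -1.0]] 
delta tool [-0.0003  0.0008 -0.0017]
[[407.41464338 231.58694425]]
```

View pics/w6.png

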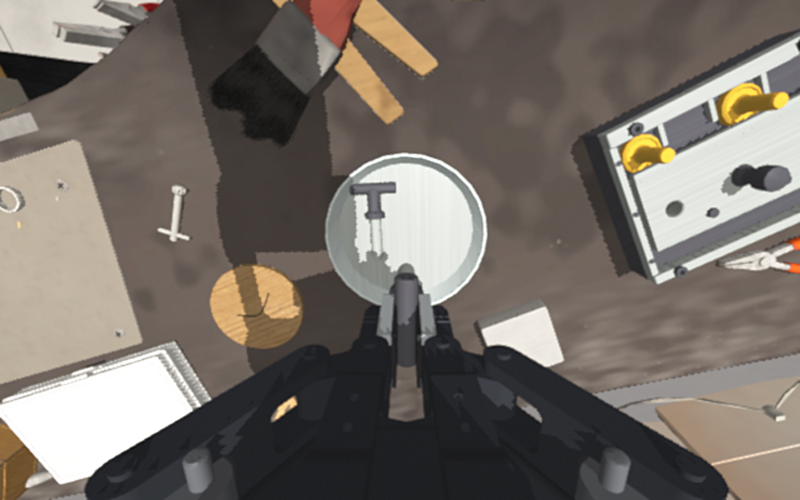

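The dish is still centred at (407,231). Dowel1 lies on its left side at (375,215), so the right side is free.

>>> {"fn": "jog_arm", "kwargs": {"turn": [[0,-0.09,0],[0,-0.09,0],[0,-0.09,0],[0,-0.09,0],[0,-0.09,0],[0,0,0],[0,0,0],[0,0,0],[0,0,0]], "delta_pos": [[0,0.01,0],[0,0.01,0],[0,0,0],[0,0,0],[0,0,0],[0,0,0],[0,0,0],[0,0,0],[0,0,0]], "gripper": [0,0,0,0,0,0,0,0,0]}}

```text
time: 29.07
tool_pos: [0.5058, -0.4143, 0.1694]
tcp_rot: [1.004, 2.52, -0.23]
wrist_force: [1.0, -0.9, -0.4]
width: 0.088
grip_force: 100.1
```

Run:
```python
from h import *
C=np.array([.4902,-.4286,0]);o=np.array([.723,-.691,0]);y=np.array([.691,.723,0])
go(C+.006*o+.02*y+[0,0,.0515])
```

```text
pos [ 0.5058 -0.4143  0.1694] q [-0.71  0.02  2.07 -0.03  0.6  -1.5 ] F [ 1.  -0.9 -0.4] 
xyz axes [[-0.653, 0.619, -0.437], [0.688, 0.726, 0.0], [0.317, -0.3, -0.9]] 
delta tool [ 0.0473 -0.0011  0.1081]
```

>>> {"fn": "jog_arm", "kwargs": {"turn": [[0,0,0],[0,0,0],[0,0,0],[0,0,0],[0,0,0],[0,0,0],[0,0,0],[0,0,0]], "delta_pos": [[0.01,0,0.0215],[0.01,-0.001,0.0215],[0.01,0,0.0215],[0.01,0,0.0215],[0.007,0,0.021],[0,0,0],[0,0,0],[0,0,0]], "gripper": [0,0,0,0,0,0,0,0]}}

```text
time: 29.73
tool_pos: [0.5074, -0.418, 0.0513]
tcp_rot: [1.006, 2.52, -0.23]
wrist_force: [0.2, 0.2, -0.4]
width: 0.09
grip_force: 115.0
```

>>> {"fn": "jog_arm", "kwargs": {"turn": [[0,0,0],[0,0,0],[0,0,0],[0,0,0],[0,0,0],[0,0,0],[0,0,0],[0,0,0]], "delta_pos": [[0,0,0],[0,0,0],[0,0,0],[0,0,0],[0,0,0],[0,0,0],[0,0,0],[0,0,0]], "gripper": [0.045,0.045,0.045,0.045,0.045,0.045,0.045,0.045]}}

```text
time: 30.4
tool_pos: [0.5061, -0.4168, 0.0506]
tcp_rot: [1.005, 2.521, -0.23]
wrist_force: [0.1, 0.9, -0.1]
width: 0.53
grip_force: 0.0
```

>>> {"fn": "jog_arm", "kwargs": {"turn": [[0,0,0],[0,0,0],[0,0,0],[0,0.09,0],[0,0.09,0],[0,0.09,0],[0,0.09,0],[0,0.09,0],[0,0,0],[0,0,0],[0,0,0]], "delta_pos": [[-0.01,0,-0.021],[-0.01,0,-0.021],[-0.01,0,-0.021],[-0.01,0,-0.021],[-0.01,0,-0.021],[0,0,-0.02],[0,0,0],[0,0,0],[0,0,0],[0,0,0],[0,0,0]], "gripper": [0.045,0.045,0.045,0.045,0.045,0.045,0.045,0.045,0.045,0.045,0.045]}}

```text
time: 31.32
tool_pos: [0.5027, -0.4135, 0.1848]
tcp_rot: [-1.163, -2.918, -0.0]
wrist_force: [0.3, 0.2, -0.2]
width: 0.526
grip_force: 0.0
```

Run:
```python
from h import *
s=snap("wrist","w7.png",scale=1.25);print(s["tool_pos"],s["tcp_rot"])
go((.631,-.213,.13),s)
```

```text
[ 0.50268127 -0.41353338  0.18484761] [-1.16327091e+00 -2.91778377e+00 -1.44432470e-04]
pos [ 0.5027 -0.4135  0.1848] q [-0.73  0.25  1.71 -0.    1.18 -1.54] F [ 0.3  0.2 -0.2] 
xyz axes [[-0.726, 0.688, 0.0], [0.688, 0.726, -0.0], [-0.0, 0.0, -1.0]] 
delta tool [0.0448 0.2338 0.0548]
```

View pics/w7.png

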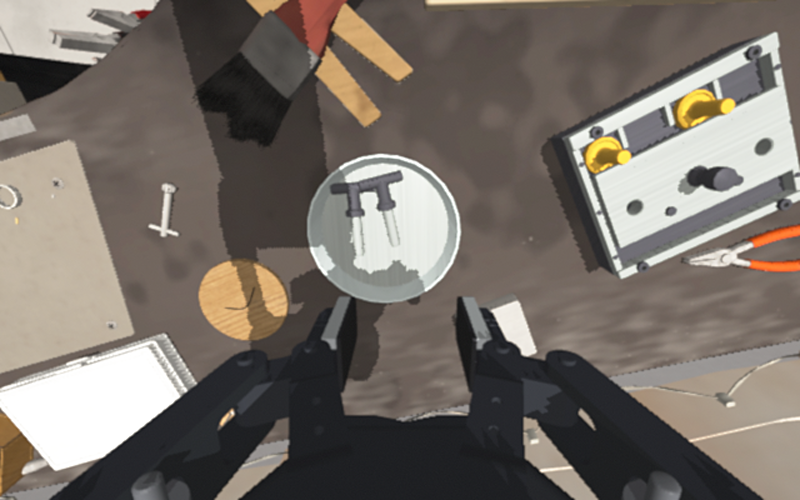

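Both dowels are lying in the dish. The jig is clear of dowels and the knob top is at about (722,178).

>>> {"fn": "jog_arm", "kwargs": {"turn": [[0,0,0],[0,0,0],[0,0,0.12],[0,0,0.12],[0,0,0.12],[0,0,0.12],[0,0,0.12],[0,0,0.12],[0,0,0.12],[0,0,0.12],[0,0,0.12],[0,0,0],[0,0,0]], "delta_pos": [[0.022,0.035,0],[0.022,0.035,0],[0,0.035,0],[0,0,0],[0,0,0],[0,0,0],[0,0,0],[0,0,0],[0,0,0],[0,0,0],[0,0,0],[0,0,0],[0,0,0]], "gripper": [0.045,0.045,0.045,0.045,0.045,0.045,0.045,0.045,0.045,0.045,0.045,0.045,0.045]}}

```text
time: 32.45
tool_pos: [0.5427, -0.307, 0.186]
tcp_rot: [2.495, 1.909, 0.0]
wrist_force: [0.3, -0.4, 0.1]
width: 0.53
grip_force: 0.0
```

Run:
```python
from h import *
s7=dict(tool_pos=np.array([0.50268127,-0.41353338,0.18484761]),tcp_rot=np.array([-1.16327091,-2.91778377,-1.44e-4]))
for u,v,z in [(723,178,.074),(606,156,.034),(695,109,.034),(624,156,.064),(727,106,.064),(635,207,.046),(765,146,.046)]: print(np.round(px2w("wrist",u/1.25,v/1.25,z,s7),4))
go((.631,-.211,.15))
```

```text
[ 0.6258 -0.2132  0.074 ]
[ 0.571 -0.251  0.034]
[ 0.5892 -0.1793  0.034 ]
[ 0.5676 -0.2526  0.064 ]
[ 0.5887 -0.1804  0.064 ]
[ 0.6169 -0.2611  0.046 ]
[ 0.6455 -0.1607  0.046 ]
pos [ 0.5427 -0.307   0.186 ] q [-0.55  0.2   1.77 -0.    1.17 -0.29] F [ 0.3 -0.4  0.1] 
xyz axes [[0.261, 0.965, -0.0], [0.965, -0.261, 0.0], [0.0, -0.0, -1.0]] 
delta tool [0.1157 0.0601 0.036 ]
```

>>> {"fn": "jog_arm", "kwargs": {"turn": [[0,0,0],[0,0,0],[0,0,0],[0,0,0],[0,0,0],[0,0,0],[0,0,0],[0,0,0],[0,0,0],[0,0,0]], "delta_pos": [[0.029,0.015,0],[0.029,0.015,0],[0.029,0.015,0],[0.028,0.0145,0],[0,0,0.03],[0,0,0.03],[0,0,0.03],[0,0,0.024],[0,0,0.02],[0,0,0]], "gripper": [0.034,0.034,0.034,0.034,0.034,0.034,0.034,0.034,0.034,0.034]}}

```text
time: 33.28
tool_pos: [0.6269, -0.2106, 0.0463]
tcp_rot: [-2.489, -1.904, 0.008]
wrist_force: [-0.6, 1.0, -0.3]
width: 0.399
grip_force: 0.0
```

>>> {"fn": "jog_arm", "kwargs": {"turn": [[0,0,0],[0,0,0],[0,0,0],[0,0,0],[0,0,0],[0,0,0]], "delta_pos": [[0,0,0],[0,0,0],[0,0,0],[0,0,0],[0,0,0],[0,0,0]], "gripper": [0,0,0,0,0,0], "grip_force": 40}}

```text
time: 33.78
tool_pos: [0.6308, -0.2122, 0.052]
tcp_rot: [-2.497, -1.904, 0.001]
wrist_force: [-2.6, 0.9, -7.2]
width: 0.191
grip_force: 39.7
```

>>> {"fn": "jog_arm", "kwargs": {"turn": [[0,0,0],[0,0,0],[0,0,0],[0,0,0],[0,0,0],[0,0,0],[0,0,0],[0,0,0],[0,0,0],[0,0,0],[0,0,0],[0,0,0]], "delta_pos": [[0,0.003,0],[0,0.003,0],[0,0.003,0],[0,0.003,0],[0,0.003,0],[0,0.003,0],[0,0.003,0],[0,0.003,0],[0,0.002,0],[0,0.001,0],[0,0,0],[0,0,0]], "gripper": [0,0,0,0,0,0,0,0,0,0,0,0]}}

```text
time: 34.78
tool_pos: [0.6519, -0.2182, 0.0518]
tcp_rot: [-2.49, -1.899, 0.012]
wrist_force: [-18.3, 5.8, 6.3]
width: 0.188
grip_force: 41.4
```

>>> {"fn": "jog_arm", "kwargs": {"turn": [[0,0,0],[0,0,0],[0,0,0],[0,0,0],[0,0,0],[0,0,0],[0,0,0],[0,0,0],[0,0,0],[0,0,0]], "delta_pos": [[0,-0.003,0],[0,0,0],[0,0,0],[0,0,0],[0,0,0],[0,0,0],[0,0,-0.025],[-0.01,-0.02,-0.025],[-0.015,-0.02,-0.025],[0,0,0]], "gripper": [0,0,0.032,0.032,0.032,0.032,0.032,0.032,0.032,0.032]}}

```text
time: 35.62
tool_pos: [0.6108, -0.2353, 0.134]
tcp_rot: [2.492, 1.898, 0.005]
wrist_force: [0.5, -0.1, 0.2]
width: 0.371
grip_force: 0.0
```

>>> {"fn": "jog_arm", "kwargs": {"turn": [[0,0,0],[0,0,0],[0,0,0],[0,0,0]], "delta_pos": [[-0.02,-0.01,0],[-0.02,-0.01,0],[0,0,0],[0,0,0]], "gripper": [0.032,0.032,0.032,0.032]}}

```text
time: 35.95
tool_pos: [0.5799, -0.2666, 0.1276]
tcp_rot: [2.499, 1.901, 0.002]
wrist_force: [0.2, 0.6, -0.1]
width: 0.378
grip_force: 0.0
```

Run:
```python
from h import *
s=snap("wrist","w8.png",scale=1.25);print(s["tool_pos"],s["tcp_rot"])
go((.589,-.180,.10),s)
```

```text
[ 0.57990831 -0.2666172   0.12764925] [2.49889369e+00 1.90138493e+00 1.68572815e-03]
pos [ 0.5799 -0.2666  0.1276] q [-0.47  0.27  1.79  0.    1.08 -0.2 ] F [ 0.2  0.6 -0.1] 
xyz axes [[0.267, 0.964, -0.0], [0.964, -0.267, 0.002], [0.002, -0.001, -1.0]] 
delta tool [ 0.0859 -0.0144  0.0276]
```

View pics/w8.png

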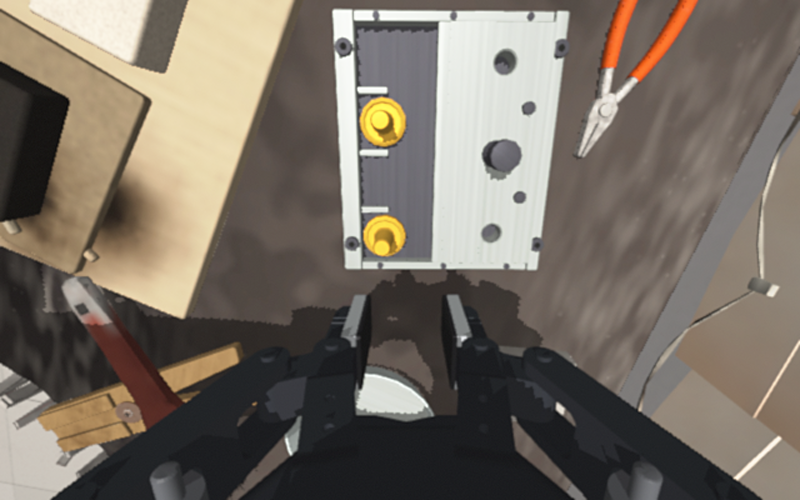

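The picture shows the jaw open with its right edge against the end stop, and the knob at (503,155). The castings' discs are at (382,122) and (385,235).

Run:
```python
from h import *
s=dict(tool_pos=np.array([0.57990831,-0.2666172,0.12764925]),tcp_rot=np.array([2.49889369,1.90138493,1.6857e-3]))
f=lambda u,v,z:px2w("wrist",u/1.25,v/1.25,z,s)
c=np.array([.6232,-.2108]);X=np.array([.9605,-.2784]);Y=np.array([.2784,.9605])
for n,u,v,z in [("knob",507,150,.074),("A",382,122,.038),("Atop",380,119,.064),("B",385,236,.038),("Btop",381,246,.064),("jawedge",437,140,.046),("stopout",556,140,.042),("railout",338,140,.042),("h1",505,61,.046),("h2",491,233,.046)]:
    p=f(u,v,z)[:2];print(n,np.round(p,4),"jig",np.round([(p-c)@X,(p-c)@Y],4))
im=cv2.imread("pics/raw_w8.png"); print(im[112,335:460:1].mean(1).astype(int).tolist())
R=Ro.from_rotvec(s["tcp_rot"]).as_matrix()
for p in [(.589,-.1795,.043),(.5695,-.2525,.043)]:go(p)
```

```text
knob [ 0.652  -0.2142] jig [0.0287 0.0048]
A [ 0.5882 -0.1797] jig [-0.0423  0.0201]
Atop [ 0.5889 -0.1795] jig [-0.0417  0.0205]
B [ 0.5687 -0.2522] jig [-0.0409 -0.055 ]
Btop [ 0.5678 -0.2513] jig [-0.0419 -0.0543]
jawedge [ 0.6186 -0.1995] jig [-0.0076  0.0096]
stopout [ 0.6917 -0.2198] jig [0.0683 0.0104]
railout [ 0.5585 -0.1828] jig [-0.07    0.0089]
h1 [ 0.6676 -0.1673] jig [0.0305 0.0542]
h2 [ 0.6392 -0.2674] jig [ 0.0311 -0.0499]
[116, 117, 117, 116, 116, 116, 114, 114, 116, 118, 117, 110, 119, 189, 237, 241, 238, 233, 227, 225, 226, 226, 228, 227, 227, 226, 225, 226, 227, 228, 230, 227, 225, 226, 228, 227, 225, 224, 224, 226, 227, 226, 226, 223, 222, 223, 226, 229, 230, 227, 223, 223, 224, 224, 223, 220, 214, 212, 205, 176, 156, 142, 136, 139, 133, 116, 97, 93, 100, 107, 113, 124, 135, 153, 175, 185, 201, 212, 223, 225, 224, 221, 220, 218, 216, 216, 216, 218, 222, 222, 219, 218, 220, 222, 223, 222, 221, 219, 216, 219, 224, 225, 223, 221, 219, 222, 216, 167, 114, 95, 96, 97, 96, 95, 96, 97, 97, 98, 98, 98, 98, 98, 98, 98, 97]
pos [ 0.5803 -0.266   0.1275] q [-0.47  0.28  1.79  0.    1.08 -0.2 ] F [-0.6 -0.3  0.5] 
xyz axes [[0.266, 0.964, 0.0], [0.964, -0.266, 0.002], [0.002, -0.0, -1.0]] 
delta tool [ 0.0857 -0.0147  0.0845]
pos [ 0.5803 -0.266   0.1275] q [-0.47  0.28  1.79  0.    1.08 -0.2 ] F [-0.6 -0.3  0.5] 
xyz axes [[0.266, 0.964, 0.0], [0.964, -0.266, 0.002], [0.002, -0.0, -1.0]] 
delta tool [ 0.0102 -0.0141  0.0845]
```

>>> {"fn": "jog_arm", "kwargs": {"turn": [[0,0,0],[0,0,0],[0,0,0],[0,0,0],[0,0,0],[0,0,0],[0,0,0],[0,0,0],[0,0,0]], "delta_pos": [[0.0215,0.0095,0],[0.0215,0.0095,0],[0.0215,0.0095,0],[0,0,0.02],[0,0,0.02],[0,0,0.02],[0,0,0.01],[0,0,0],[0,0,0]], "gripper": [0,0,0,0,0,0,0,0,0]}}

```text
time: 36.75
tool_pos: [0.6242, -0.2104, 0.0565]
tcp_rot: [-2.497, -1.905, 0.001]
wrist_force: [0.7, -0.1, -0.1]
width: 0.001
grip_force: 0.0
```

>>> {"fn": "jog_arm", "kwargs": {"turn": [[0,0,0],[0,0,0],[0,0,0],[0,0,0],[0,0,0],[0,0,0]], "delta_pos": [[0,0.002,0],[0,0.002,0],[0,0.002,0],[0,0.002,0],[0,0,0],[0,0,0]], "gripper": [0,0,0,0,0,0]}}

```text
time: 37.25
tool_pos: [0.6303, -0.2128, 0.0583]
tcp_rot: [-2.496, -1.903, 0.003]
wrist_force: [-7.1, 2.2, 7.4]
width: -0.001
grip_force: 4.1
```

>>> {"fn": "jog_arm", "kwargs": {"turn": [[0,0,0],[0,0,0],[0,0,0],[0,0,0]], "delta_pos": [[0,0.0015,0],[0,0.0015,0],[0,0,0],[0,0,0]], "gripper": [0,0,0,0]}}

```text
time: 37.58
tool_pos: [0.6306, -0.2129, 0.0582]
tcp_rot: [-2.492, -1.9, 0.008]
wrist_force: [-14.7, 3.8, 11.0]
width: -0.002
grip_force: 7.7
```

>>> {"fn": "jog_arm", "kwargs": {"turn": [[0,0,0],[0,0,0],[0,0,0],[0,0,0],[0,0,0],[0,0,0]], "delta_pos": [[0,-0.006,0],[0,-0.006,0],[0,0,-0.02],[0,0,-0.02],[0,0,0],[0,0,0]], "gripper": [0,0,0,0.032,0.032,0.032]}}

```text
time: 38.08
tool_pos: [0.6251, -0.2116, 0.0994]
tcp_rot: [2.495, 1.902, 0.005]
wrist_force: [-0.1, 0.5, 0.0]
width: 0.372
grip_force: 0.0
```

Run:
```python
from h import *
go((.589,-.1795,.042))
```

```text
pos [ 0.6251 -0.2116  0.0994] q [-0.36  0.34  1.76  0.    1.03 -0.1 ] F [-0.1  0.5  0. ] 
xyz axes [[0.265, 0.964, -0.0], [0.964, -0.265, 0.005], [0.005, -0.002, -1.0]] 
delta tool [ 0.0214 -0.0436  0.0572]
```

The jaw is firmly on its stop: under 15 N it moved only 0.3 mm.

>>> {"fn": "jog_arm", "kwargs": {"turn": [[0,0,0],[0,0,0],[0,0,0],[0,0,0],[0,0,0],[0,0,0],[0,0,0]], "delta_pos": [[0.0107,-0.0218,0],[0.0107,-0.0218,0],[0,0,0.02],[0,0,0.02],[0,0,0.014],[0,0,0],[0,0,0]], "gripper": [0.032,0.032,0.032,0.032,0.032,0.032,0.032]}}

```text
time: 38.67
tool_pos: [0.5863, -0.1784, 0.0417]
tcp_rot: [-2.497, -1.904, 0.001]
wrist_force: [0.1, -0.2, -0.4]
width: 0.376
grip_force: 0.0
```

>>> {"fn": "jog_arm", "kwargs": {"turn": [[0,0,0],[0,0,0],[0,0,0],[0,0,0],[0,0,0],[0,0,0],[0,0,0],[0,0,0]], "delta_pos": [[0,0,0],[0,0,0],[0,0,0],[0,0,0],[0,0,0],[0,0,0],[0,0,0],[0,0,0]], "gripper": [0,0,0,0,0,0,0,0], "grip_force": 50}}

```text
time: 39.33
tool_pos: [0.5875, -0.1788, 0.0434]
tcp_rot: [2.497, 1.904, 0.001]
wrist_force: [4.3, -1.3, -2.3]
width: 0.112
grip_force: 48.7
```

>>> {"fn": "jog_arm", "kwargs": {"turn": [[0,0,0],[0,0,0],[0,0,0],[0,0,0],[0,0,0],[0,0,0],[0,0,0],[0,0,0],[0,0,0],[0,0,0],[0,0,0],[0,0,0],[0,0,0],[0,0,0],[0,0,0]], "delta_pos": [[0,0,-0.01],[0,0,-0.025],[0,0,-0.03],[0,0,-0.035],[0,0,-0.02],[0.031,-0.0066,0],[0.031,-0.0066,0],[0.031,-0.0066,0],[0.031,-0.0066,0],[0.031,-0.0066,0],[0.031,-0.0066,0],[0.031,-0.0066,0],[0.031,-0.0066,0],[0,0,0],[0,0,0]], "gripper": [0,0,0,0,0,0,0,0,0,0,0,0,0,0,0]}}

```text
time: 40.58
tool_pos: [0.5998, 0.0761, 0.1622]
tcp_rot: [-2.494, -1.908, 0.005]
wrist_force: [-1.3, 0.6, -0.5]
width: 0.109
grip_force: 49.3
```

Run:
```python
from h import *
s=snap("wrist","w9.png",scale=1.25);print(s["tool_pos"].tolist(),s["tcp_rot"].tolist(),s["width"])
go((.602,.074,.13),s)
```

```text
[0.5998094299089158, 0.07606455767757471, 0.16222735687229237] [-2.4937760804843316, -1.9077895720824678, 0.004887341880733133] 0.10924571094428172
pos [0.5998 0.0761 0.1622] q [ 0.09  0.19  1.83 -0.    1.13  0.35] F [-1.3  0.6 -0.5] 
xyz axes [[0.262, 0.965, -0.001], [0.965, -0.262, -0.003], [-0.004, -0.001, -1.0]] 
delta tool [-0.0014  0.0028  0.0322]
```

View pics/w9.png

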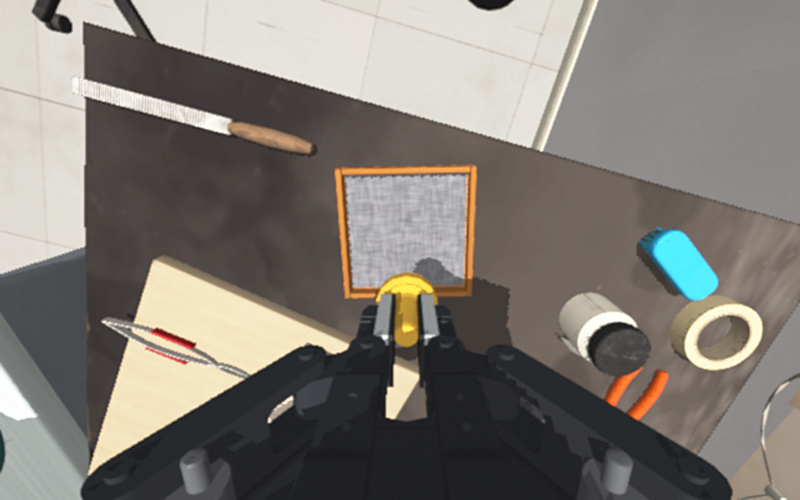

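The tray's outer corners are at (335,169), (477,166), (472,295) and (347,297). The casting is held at (408,300).

Run:
```python
from h import *
s=dict(tool_pos=np.array([0.5998094299089158, 0.07606455767757471, 0.16222735687229237]),tcp_rot=np.array([-2.4937760804843316, -1.9077895720824678, 0.004887341880733133]))
P=np.array([px2w("wrist",u/1.25,v/1.25,.018,s) for u,v in [(335,169),(477,166),(472,295),(347,297)]])
print(np.round(P,4));c=P.mean(0);print("c",c,[np.linalg.norm(P[i]-P[i-1]) for i in range(4)])
R=Ro.from_rotvec(s["tcp_rot"]).as_matrix()
for k in(1,-1):
  t=c+.022*k*R[:,0];t[2]=.0195;go(t);
```

```text
[[0.557  0.1418 0.018 ]
 [0.6692 0.1138 0.018 ]
 [0.6415 0.0024 0.018 ]
 [0.5308 0.0302 0.018 ]]
c [0.59961844 0.07204506 0.018     ] [np.float64(0.11465320811814708), np.float64(0.11566289563109786), np.float64(0.11484147611485193), np.float64(0.11416310339809518)]
pos [0.6001 0.0748 0.1623] q [ 0.08  0.19  1.83 -0.    1.13  0.35] F [-0.2  0.3  0.1] 
xyz axes [[0.263, 0.965, -0.002], [0.965, -0.263, -0.003], [-0.003, -0.001, -1.0]] 
delta tool [0.0194 0.0006 0.1428]
pos [0.6001 0.0748 0.1623] q [ 0.08  0.19  1.83 -0.    1.13  0.35] F [-0.2  0.3  0.1] 
xyz axes [[0.263, 0.965, -0.002], [0.965, -0.263, -0.003], [-0.003, -0.001, -1.0]] 
delta tool [-0.0246  0.0007  0.1428]
```

>>> {"fn": "jog_arm", "kwargs": {"turn": [[0,0,0],[0,0,0],[0,0,0],[0,0,0],[0,0,0],[0,0,0],[0,0,0],[0,0,0],[0,0,0],[0,0,0]], "delta_pos": [[0.0195,0.0005,0.02],[0,0,0.03],[0,0,0.03],[0,0,0.03],[0,0,0.02],[0,0,0.008],[0,0,0.004],[0,0,0],[0,0,0],[0,0,0]], "gripper": [0,0,0,0,0,0,0,0,0,0]}}

```text
time: 41.47
tool_pos: [0.6089, 0.0931, 0.0231]
tcp_rot: [2.497, 1.903, 0.005]
wrist_force: [-1.2, -0.5, -0.4]
width: 0.113
grip_force: 49.3
```

>>> {"fn": "jog_arm", "kwargs": {"turn": [[0,0,0],[0,0,0],[0,0,0],[0,0,0],[0,0,0]], "delta_pos": [[0,-0.002,0.0015],[0,-0.001,0.0015],[0,0,0.001],[0,0,0],[0,0,0]], "gripper": [0,0,0,0,0]}}

```text
time: 41.88
tool_pos: [0.6049, 0.0942, 0.0184]
tcp_rot: [2.497, 1.905, 0.002]
wrist_force: [-1.2, 0.2, 5.9]
width: 0.116
grip_force: 49.9
```

Contact with the tray floor, so I release, rise, and go back for casting B.

>>> {"fn": "jog_arm", "kwargs": {"turn": [[0,0,0],[0,0,0],[0,0,0],[0,0,0],[0,0,0],[0,0,0],[0,0,0],[0,0,0],[0,0,0],[0,0,0]], "delta_pos": [[0,0,-0.001],[0,0,0],[0,0,0],[0,0,0],[0,0,0],[0,0,-0.02],[0,0,-0.03],[0,0,-0.03],[0,0,-0.03],[0,0,0]], "gripper": [0.032,0.032,0.032,0.032,0.032,0.032,0.032,0.032,0.032,0.032]}}

```text
time: 42.72
tool_pos: [0.6091, 0.0946, 0.1355]
tcp_rot: [2.493, 1.901, 0.016]
wrist_force: [1.9, 0.5, 0.5]
width: 0.378
grip_force: 0.0
```

>>> {"fn": "jog_arm", "kwargs": {"turn": [[0,0,0],[0,0,0],[0,0,0],[0,0,0],[0,0,0],[0,0,0],[0,0,0],[0,0,0],[0,0,0],[0,0,0],[0,0,0],[0,0,0],[0,0,0]], "delta_pos": [[-0.031,0.005,0],[-0.031,0.005,0],[-0.031,0.005,0],[-0.031,0.005,0],[-0.031,0.005,0],[-0.031,0.005,0],[-0.031,0.005,0],[-0.031,0.005,0],[-0.031,0.005,0],[-0.031,0.005,0],[-0.031,0.005,0],[0,0,0],[0,0,0]], "gripper": [0.032,0.032,0.032,0.032,0.032,0.032,0.032,0.032,0.032,0.032,0.032,0.032,0.032]}}

```text
time: 43.8
tool_pos: [0.5664, -0.2509, 0.1275]
tcp_rot: [-2.501, -1.9, 0.0]
wrist_force: [-0.9, -0.1, -0.4]
width: 0.376
grip_force: 0.0
```

Run:
```python
from h import *
go((.568,-.252,.043))
```

```text
pos [ 0.5664 -0.2509  0.1275] q [-0.46  0.24  1.83  0.    1.07 -0.19] F [-0.9 -0.1 -0.4] 
xyz axes [[0.268, 0.963, 0.0], [0.963, -0.268, -0.001], [-0.0, 0.0, -1.0]] 
delta tool [-0.0007  0.0018  0.0845]
```

>>> {"fn": "jog_arm", "kwargs": {"turn": [[0,0,0],[0,0,0],[0,0,0],[0,0,0],[0,0,0],[0,0,0],[0,0,0]], "delta_pos": [[0,0.002,0.025],[0,0,0.025],[0,0,0.02],[0,0,0.01],[0,0,0.003],[0,0,0],[0,0,0]], "gripper": [0.032,0.032,0.032,0.032,0.032,0.032,0.032]}}

```text
time: 44.38
tool_pos: [0.5698, -0.2496, 0.046]
tcp_rot: [2.497, 1.905, 0.001]
wrist_force: [0.7, -0.5, 0.2]
width: 0.376
grip_force: 0.0
```

>>> {"fn": "jog_arm", "kwargs": {"turn": [[0,0,0],[0,0,0],[0,0,0],[0,0,0],[0,0,0],[0,0,0],[0,0,0],[0,0,0]], "delta_pos": [[0,0,0],[0,0,0],[0,0,0],[0,0,0],[0,0,0],[0,0,0],[0,0,0],[0,0,0]], "gripper": [0,0,0,0,0,0,0,0], "grip_force": 50}}

```text
time: 45.05
tool_pos: [0.5702, -0.2503, 0.0466]
tcp_rot: [2.497, 1.903, 0.002]
wrist_force: [0.4, 1.7, 5.5]
width: 0.11
grip_force: 49.0
```

>>> {"fn": "jog_arm", "kwargs": {"turn": [[0,0,0],[0,0,0],[0,0,0],[0,0,0],[0,0,0],[0,0,0],[0,0,0],[0,0,0],[0,0,0],[0,0,0],[0,0,0],[0,0,0],[0,0,0],[0,0,0],[0,0,0]], "delta_pos": [[0,0,-0.01],[0,0,-0.025],[0,0,-0.03],[0,0,-0.03],[0,0,-0.02],[0.03,-0.005,0],[0.03,-0.005,0],[0.03,-0.005,0],[0.03,-0.005,0],[0.03,-0.005,0],[0.03,-0.005,0],[0.03,-0.005,0],[0.03,-0.005,0],[0.03,-0.005,0],[0,0,0]], "gripper": [0,0,0,0,0,0,0,0,0,0,0,0,0,0,0]}}

```text
time: 46.3
tool_pos: [0.5969, 0.0271, 0.1602]
tcp_rot: [-2.493, -1.908, -0.002]
wrist_force: [0.3, 0.4, 0.2]
width: 0.112
grip_force: 49.2
```

Run:
```python
from h import *
s=snap("wrist","w10.png",scale=1.25);print(s["width"],s["grip_force"])
go((.5938,.0508,.0185),s)
print(w2px("wrist",[[.557,.1418,.018],[.6692,.1138,.018],[.6415,.0024,.018],[.5308,.0302,.018]],s)*1.25)
```

```text
0.11249710065563724 49.24192249774933
pos [0.5969 0.0271 0.1602] q [0.   0.17 1.85 0.   1.12 0.27] F [0.3 0.4 0.2] 
xyz axes [[0.261, 0.965, 0.002], [0.965, -0.261, -0.001], [-0.0, 0.002, -1.0]] 
delta tool [ 0.0217 -0.009   0.1418]
[[317.35303507 106.20517832]
 [467.67649259 102.79890486]
 [463.58069774 245.80236199]
 [331.92298272 248.21497123]]
```

View pics/w10.png

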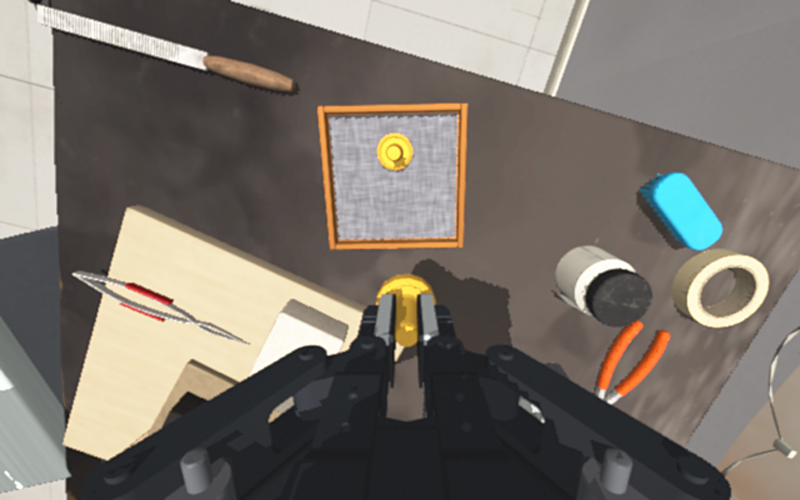

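Casting1 stands upright in the tray at (396,153), and the tray has not moved.

>>> {"fn": "jog_arm", "kwargs": {"turn": [[0,0,0],[0,0,0],[0,0,0],[0,0,0],[0,0,0],[0,0,0],[0,0,0],[0,0,0],[0,0,0],[0,0,0]], "delta_pos": [[0.011,-0.0045,0.02],[0.011,-0.0045,0.02],[0,0,0.03],[0,0,0.03],[0,0,0.02],[0,0,0.012],[0,0,0.001],[0,0,0],[0,0,0],[0,0,0]], "gripper": [0,0,0,0,0,0,0,0,0,0]}}

```text
time: 47.18
tool_pos: [0.596, 0.0457, 0.0291]
tcp_rot: [2.497, 1.903, 0.004]
wrist_force: [-0.0, 0.3, -0.8]
width: 0.109
grip_force: 49.3
```

>>> {"fn": "jog_arm", "kwargs": {"turn": [[0,0,0],[0,0,0],[0,0,0]], "delta_pos": [[0,0,0.0015],[0,0,0],[0,0,0]], "gripper": [0,0,0]}}

```text
time: 47.43
tool_pos: [0.5947, 0.046, 0.0264]
tcp_rot: [2.498, 1.904, 0.002]
wrist_force: [0.3, -0.0, -1.1]
width: 0.107
grip_force: 49.3
```

>>> {"fn": "jog_arm", "kwargs": {"turn": [[0,0,0],[0,0,0],[0,0,0],[0,0,0],[0,0,0],[0,0,0]], "delta_pos": [[0,0,0.0015],[0,0,0.0015],[0,0,0.001],[0,0,0.0005],[0,0,0],[0,0,0]], "gripper": [0,0,0,0,0,0]}}

```text
time: 47.93
tool_pos: [0.5945, 0.0462, 0.0226]
tcp_rot: [2.498, 1.905, 0.001]
wrist_force: [-4.0, -0.1, 9.6]
width: 0.107
grip_force: 50.2
```

>>> {"fn": "jog_arm", "kwargs": {"turn": [[0,0,0],[0,0,0],[0,0,0],[0,0,0],[0,0,0],[0,0,0],[0,0,0],[0,0,0],[0,0,0],[0,0,0],[0,0,0],[0,0,0],[0,0,0]], "delta_pos": [[0,0,-0.0015],[0,0,0],[0,0,0],[0,0,0],[0,0,0],[0,0,0],[0,0,-0.02],[0,0,-0.03],[0,0,-0.03],[-0.01,0,-0.03],[-0.03,0,-0.03],[-0.03,0,-0.02],[0,0,0]], "gripper": [0,0.032,0.032,0.032,0.032,0.032,0.032,0.032,0.032,0.032,0.032,0.032,0.032]}}

```text
time: 49.02
tool_pos: [0.5783, -0.025, 0.188]
tcp_rot: [2.494, 1.897, 0.008]
wrist_force: [0.7, -0.1, 0.3]
width: 0.369
grip_force: 0.0
```

Run:
```python
from h import *
s=snap("wrist","w11.png"); snap("scene","s1.png")
a=cv2.imread("pics/raw_w11.png"); b=cv2.imread("pics/raw_s1.png")[130:370,140:460]
b=cv2.resize(b,None,fx=1.25,fy=1.25); a=cv2.resize(a,None,fx=.6,fy=.6)
out=np.zeros((300,800,3),np.uint8); out[:240,:384]=a; out[:300,400:800]=b; cv2.imwrite("pics/fin.png",out)
```

```text
(no output)
```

View pics/fin.png

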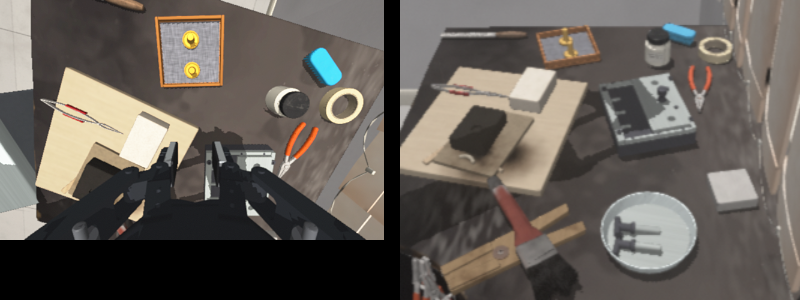

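The final picture shows both castings upright in the tray at (191,39) and (192,70), both dowels in the dish, the jaw open and the block where it was. I'm handing in.

```bash
python3 -c "
from workcell import ticket
print(ticket.finish_job())"
```

```text
the job is handed in; nothing more can be done
None
```

I handed the job in at about 49 s: both dowels lie in the dish, the jaw is open against its end stop, the two castings present stand stubs up in the tray, and the block was not touched; the hand-in gave no verdict.

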